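# Isolate the rack feeder and lift the stuck sample rack out of its lane

### The arm

A 6-joint arm with a two-finger parallel gripper is mounted at the origin on a cart in front of the work surface, level with it; the furniture and walls round the work are solid. World frame = base frame: x ahead of the robot, y to its left, z up, the work surface at z = 0. Lengths are in m, angles in rad, forces in N, time in s.
With the tool pointing down it reaches from about 0.225 to 0.875 m from the base axis. Payload 3.4 kg.
Tool frame: the origin (TCP) lies on the mounting face of the last link; the fingertips stand 173 mm ahead of it and the grasp point (between the pads) lies 155 mm ahead of it; y points along the fingers, x is the direction in which the jaws open and shut, and the axes are right-handed (so a half turn about y gives the same grasp; the last joint's range is limited). The gripper opens to 85 mm and grips with 20 to 120 N. Pads are 22 mm wide; open, the fingers measure 114 mm over their backs; the gripper's body (76 mm by 85 mm) begins 54 mm behind the grasp point. The pads swing forward as they close: fully open they stand 13 mm farther back than shut.
Start: joints at [-1.229, 0.276, 1.505, -0, 1.361, -0.121], TCP at [0.257, -0.515, 0.405] pointing down, gripper open.
Joint ranges: [-2.89, 2.89], [-0.75, 2.08], [0.22, 2.7], [-1.18, 4.32], [0.11, 2.71], [-2.7, 2.7]. Speed limits (rad/s): [2.57, 2.57, 3.14, 3.14, 3.14, 3.14].

### API

Orientations are given as a unit quaternion [w, x, y, z].
In Python, from rig import manip, vision, ticket gives the robot as it stands.
- The arm moves only by the tool arm_command, never from a script. Its argument "increments" is one flat list of numbers, 7 for each row, row after row: the turn, a rotation vector about the tool's x, y, z in rad, then the shift along the tool's x, y, z in cm, then the closure, from 0 (fully open) to 1 (shut). In form: [wx, wy, wz, tx, ty, tz, hand, wx, wy, wz, tx, ty, tz, hand, ...]. A call has 1 to 8 rows; each row shifts and turns the commanded pose from where the row before left it, along the tool's axes as they then stand; what a row does not reach is not made up. A row lasts 1/8 s, in which the tool goes at most 62.5 mm and 10.7 degrees, less where a joint would pass 70% of its speed; a pose out of reach is approached as far as the arm can. A call is refused whole if a number of a shift passes 6.25 or a number of a turn 0.188, either way. A call with a gripper value outside its range is refused whole. The fingers move at their own pace and stop on an object; "grip_force" is the grip in N (left out, the last holds). Time passes only in rows, so rows that do not move let the fingers close. It gives the time, the measured TCP pose, the force and the opening at its end, in the units of the state.
- manip.get_state(): the state, without advancing time (a new reading comes with each control period).
- vision.get_image(name): name is "scene" or "side" or "wrist"; returns the picture (400x640x3 uint8, red, green, blue); there is no depth.
- vision.camera_params(name): a dict with "vfov" (degrees; the focal length in pixels is half the picture's height over the tangent of half this angle, whatever the lens; pixels are square), "cx", "cy" (the principal point, pixels), "R" (3x3) and "t" (3): a world point X has camera coordinates R X + t. Camera axes: x right, y down, z forward; pixel columns grow to the right and rows downward; lengths in m; the calibration is good to about 2 mm. A picture is of the moment at which its call begins: read the wrist's pose just before it. camera_params takes no time and is no camera call; for the wrist camera it gives the pose at the moment of the call.
- ticket.sign_off(): hands the job in, once; it reports no verdict.
The state is a dict: "clock": time; "qpos": joint angles; "qd": joint speeds; "effort": joint torques, N m; "position": TCP position; "ee_rot": TCP orientation; "contact_force": force on the tool from outside, world axes, zero at the start; "moment": the same for the moment, N m; "width": finger opening in m.
Only numpy, scipy, OpenCV 4.12 (cv2) and the standard library are available. Lean on these libraries where they do the work, as an engineer would, in place of code of your own. Each camera call takes 0.05 s, during which the arm holds its last target.

### The job

A sample rack has stuck in the lane of the small rack feeder, under the reading head. First make the feeder safe: swing its isolator handle over to off, until the padlock hole in the handle lines up with the hole in the ear behind it. Then draw the rack straight up out of its lane by the top edge, without knocking the reading head, and set it down standing upright on the floor of the pale drip tray, leaving the other things on the bench where they are.

Things in the scene. Friction and masses are not known exactly. Their poses are not given: they have to be found in the camera images.
- feeder: Rack feeder, a low white and aluminium machine fixed on the bench, 270 x 122 mm, 70 mm high without its mast. Origin on the bench top under it; x along the lane away from its front stop (roughly away from the robot), y left, z up. White drive housing left of the lane: x -100 to 130, y 6 to 72, top at z = 70 mm. Mast behind the lane at x 88 to 128 mm.
- lane (a point): Point on the lane's floor, in the middle of its width (feeder point x -30, y -17, z 22 mm; axes as the feeder's). The lane is a vertical slot along x, 26 mm wide, between aluminium walls 8 mm thick whose tops are 48 mm above this floor; a front stop of the same height closes it 70 mm ahead of this point (-x), and the pusher stands 85 mm behind it (+x), its carrier 7 mm higher than the walls.
- reading_head: White box on the mast, 150 x 72 x 42 mm, reaching forward over the lane. Origin at the centre of its underside, 232 mm above the bench, feeder point x 18, y -17 mm; axes as the feeder's; front edge at its x = -75 mm. It covers all of the rack but the front 25 to 40 mm, so a gripper pointing straight down has no room in front of it. Must not be knocked.
- rack: Grey plastic sample rack, empty, five open bays: 120 mm long (x), 20 mm thick (y), 80 mm high, 90 to 140 g, loose. Origin at the centre of its underside, z up. It stands on the lane floor along the lane; its top 32 mm stick out above the lane walls and are flat rails on both long sides. A sprung pad in the left wall near the front stop presses it against the right wall: up to 10 N to draw it up.
- isolator (a joint): Turning of the black isolator handle on the feeder's front face, rad: 0 = on (blade upright), 1.571 = off (blade level, pointing to the feeder's right, -y), at a firm stop. Axis along the feeder's x through feeder point (-129, 54, 44) mm. Stiff (0.1 N m), stays where left. Flat blade 20 mm wide, 8 mm thick (feeder x -133 to -125 mm), reaching 56 mm from the axis, 25 mm clear of the housing.
- handle_hole (a point): Centre of the 9 mm padlock hole through the handle's blade, on the blade's rear face, 46 mm from the axis; it moves with the handle.
- ear_hole (a point): Centre of the 9 mm hole in the fixed steel padlock ear (22 x 19 mm plate, 3 mm thick, 2 mm behind the plane of the blade), level with the handle's axis and 46 mm to its right.
- tray: Pale plastic drip tray, 220 mm long (x), 130 mm wide (y), fixed on the bench. Origin at the centre of its underside; flat floor with its upper face 3 mm above the bench; rims 9 mm high along both long sides and 14 mm high at the -x end, 4 mm thick; the +x end is open. A monitor screen hangs over the bench just beyond that end, its lower edge 160 mm up.
- labels: Bystander: roll of white labels lying flat, 74 mm across, 30 mm high; origin at the centre of its underside.
- timer_clock: Bystander: small white bench timer, 44 x 64 x 33 mm; origin at the centre of its underside.
- mouse: Bystander: black computer mouse, 95 x 82 x 43 mm; origin at the centre of its underside.

How it is judged:
By the outcome, as a careful person would: the job done as asked, in the order asked, and still so for the second after the job is handed in, with the robot touching nothing.
It also fails if it takes over 42 s, if anything falls off the work surface, if the arm or the gripper's body presses on something with over 40 N, if the wrist force passes 120 N, or if a joint passes its speed limit or range.

## Working session

There is one attempt and no reset: what is moved stays moved. The work goes in short steps, Python scripts to look and compute and a tool call to move; the robot and the scene stay as the last step left them, time stands still between calls to the robot, and variables do not carry over. Pictures are saved under pics/ and viewed, and the job is handed in when it is done.

Besides the shell and the picture viewer there is one more tool, called by a JSON object that holds its "api" and its "payload". arm_command: Moves the arm, as the interface text tells. Its arguments: {"type":"object","properties":{"increments":{"type":"array"},"grip_force":{"type":"number"}},"required":["increments"]}

```bash
ls; mkdir -p pics
python3 - <<'E'
from rig import manip, vision
import cv2
print(manip.get_state())
for n in ["scene","side","wrist"]:
    p=vision.camera_params(n); print(n,p)
    im=vision.get_image(n); cv2.imwrite(f"pics/{n}0.png",im[:,:,::-1])
E
```

```text
pics
{'clock': 0.0, 'qpos': array([-1.22897473e+00,  2.76623767e-01,  1.50613646e+00, -5.16581514e-06,
        1.36068491e+00, -1.20959541e-01]), 'qd': array([-5.44772264e-05, -5.18333011e-04,  6.37020602e-04,  1.15634570e-03,
        8.23021336e-04,  4.31695137e-04]), 'effort': array([ 9.14729071e-06, -4.16765249e+01, -2.45805269e+01,  5.46781155e-05,
        1.08846888e-02,  2.17872577e-05]), 'position': array([ 0.2566485 , -0.51431755,  0.40382167]), 'ee_rot': array([ 0.60174766, -0.60093192,  0.37252056, -0.37149565]), 'contact_force': array([-0.07941171,  0.4792299 , -0.32665654]), 'moment': array([-0.01012618, -0.01837583, -0.02650894]), 'width': 0.08527072035371275}
scene {'vfov': 48.45262803766343, 'cx': 320.25188403902683, 'cy': 202.65901164242928, 'R': array([[-0.55568449, -0.83129202,  0.01297423],
       [-0.42397055,  0.26991402, -0.86452032],
       [ 0.71516692, -0.48590122, -0.50243037]]), 't': array([0.55048296, 0.22489163, 0.87441112])}
side {'vfov': 43.836141588130005, 'cx': 317.1848290195338, 'cy': 205.03965238012853, 'R': array([[-0.92117349, -0.38912899, -0.00424625],
       [-0.16882916,  0.40944787, -0.89657635],
       [ 0.35062246, -0.82518548, -0.44286885]]), 't': array([0.5340777 , 0.06411372, 1.43581916])}
wrist {'vfov': 71.79696326587958, 'cx': 318.9960665844159, 'cy': 201.02266402117817, 'R': array([[ 0.44691985, -0.89457254, -0.001619  ],
       [-0.85527058, -0.42781412,  0.29238213],
       [-0.26224965, -0.1292867 , -0.9563002 ]]), 't': array([-0.57385339, -0.03782227,  0.3796164 ])}
```

View pics/scene0.png

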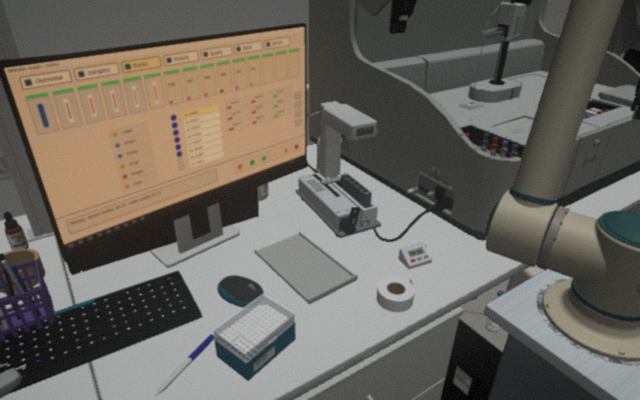

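View pics/side0.png

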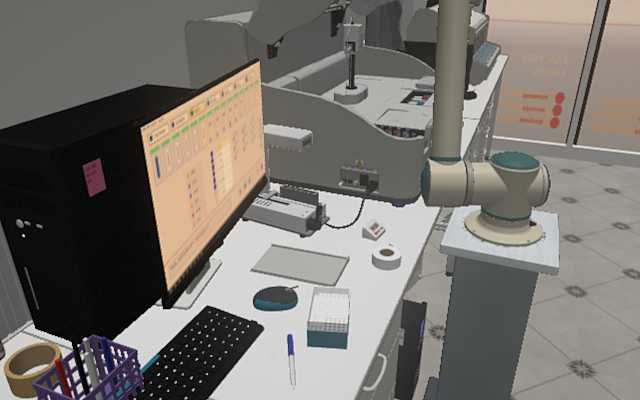

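View pics/wrist0.png

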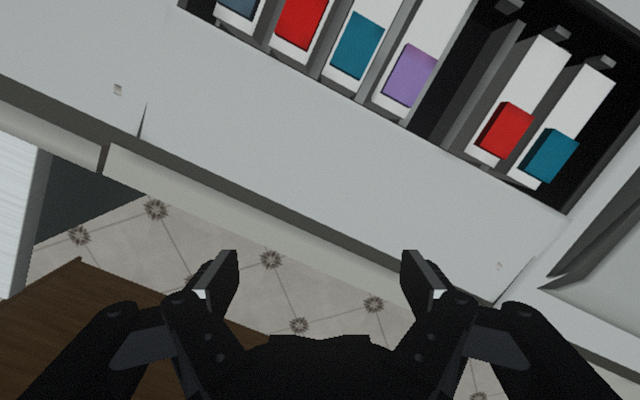

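The scene view shows the feeder at about (340,205), its head at (345,120), the tray at (305,265), the labels at (395,292), the timer at (415,255) and the mouse at (240,290). I'll zoom in.

Run:
```python
import cv2
a=cv2.imread('pics/scene0.png')[80:260,270:450]; cv2.imwrite('pics/s0c.png',cv2.resize(a,(800,800)[:2] if 0 else (600,600),interpolation=cv2.INTER_CUBIC))
b=cv2.imread('pics/side0.png')[110:300,230:430]; cv2.imwrite('pics/d0c.png',cv2.resize(b,(620,589),interpolation=cv2.INTER_CUBIC))
```

```text
(no output)
```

View pics/s0c.png

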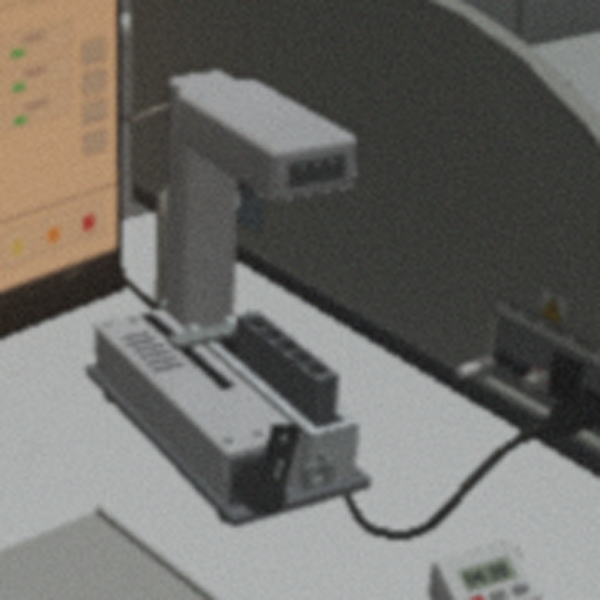

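View pics/d0c.png

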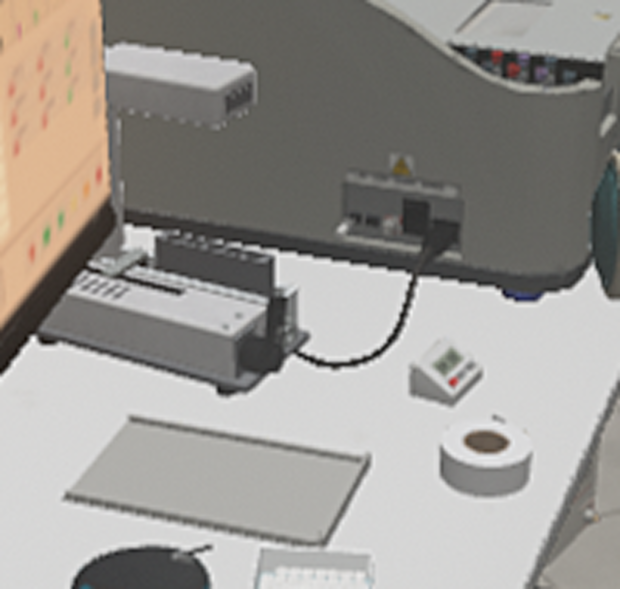

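```bash
cat > h.py <<'E'
import numpy as np, cv2
from rig import manip, vision
from scipy.spatial.transform import Rotation as Rn
def ray(p,u,v):
    f=200/np.tan(np.radians(p['vfov'])/2); R=np.array(p['R']);t=np.array(p['t'])
    d=R.T@np.array([(u-p['cx'])/f,(v-p['cy'])/f,1]); return -R.T@t, d
def onz(p,u,v,z):
    c,d=ray(p,u,v); return c+d*(z-c[2])/d[2]
def proj(p,X):
    f=200/np.tan(np.radians(p['vfov'])/2)
    c=np.asarray(X)@np.array(p['R']).T+p['t']; return np.c_[c[:,0]/c[:,2]*f+p['cx'],c[:,1]/c[:,2]*f+p['cy']]
def tri(a,b):
    (c1,d1),(c2,d2)=a,b
    A=np.c_[d1,-d2]; s=np.linalg.lstsq(A,c2-c1,rcond=None)[0]
    return (c1+d1*s[0]+c2+d2*s[1])/2, np.linalg.norm(c1+d1*s[0]-c2-d2*s[1])
def R(q): return Rn.from_quat(np.r_[q[1:],q[0]]).as_matrix()
E
python3 - <<'E'
from h import *
S=vision.camera_params('scene');D=vision.camera_params('side')
sc=lambda u,v:(270+u/3.333,80+v/3.333); sd=lambda u,v:(230+u/3.1,110+v/3.1)
print('camS',-np.array(S['R']).T@S['t'],'camD',-np.array(D['R']).T@D['t'])
for n,a,z in [('FL',(230,460),.07),('RL',(95,325),.07),('rackfl',(310,388),.102),('rackfr',(337,375),.102),('rackrear',(262,313),.102),('headFRbot',(355,187),.232),('headFLbot',(285,197),.232),('headFLtop',(275,155),.274),('headFRtop',(355,138),.274)]: print(n,onz(S,*sc(*a),z)*1000)
for n,a,z in [('FL',(240,345),.07),('rackfl',(272,257),.102),('rackrl',(155,237),.102),('headFLbot',(222,125),.232),('headFRbot',(256,105),.232),('head FLtop',(220,93),.274),('FRt',(255,65),.274),
 ('trayNL',(325,542),.014),('trayNR',(370,457),.014),('trayFR',(132,418),.009),('trayFL',(68,495),.009)]: print(n,onz(D,*sd(*a),z)*1000)
for n,a,z in [('t1',(255,243),.009),('t2',(300,234),.009),('t3',(357,275),.014),('t4',(309,300),.014),('labels',(396,288),.03),('timer',(415,250),.03),('mouse',(240,290),.02)]: print(n,onz(S,*a,z)*1000)
E
```

```text
camS [-0.22410764  0.82178812  0.626612  ] camD [-6.27968801e-04  1.36639101e+00  6.95630250e-01]
FL [484.62359411 286.2103553   70.        ]
RL [715.13905962 257.39616405  70.        ]
rackfl [492.14149904 210.676839   102.        ]
rackfr [496.80024705 181.64256439 102.        ]
rackrear [608.26306123 166.85976751 102.        ]
headFRbot [528.59968366 150.67125717 232.        ]
headFLbot [540.18805728 205.05931651 232.        ]
headFLtop [521.77971208 230.57573752 274.        ]
headFRtop [519.02747503 162.88433924 274.        ]
FL [480.69048303 300.71460824  70.        ]
rackfl [498.14393699 188.07940312 102.        ]
rackrl [617.42123872 188.79547832 102.        ]
headFLbot [535.80779722 210.05449066 232.        ]
headFRbot [529.14486273 150.52667986 232.        ]
head FLtop [521.22542104 244.25701869 274.        ]
FRt [524.21078133 163.28810108 274.        ]
trayNL [337.0784305  468.39356138  14.        ]
trayNR [345.7672114  342.94692772  14.        ]
trayFR [559.81973145 355.04430028   9.        ]
trayFL [551.70938051 480.7892583    9.        ]
t1 [579.45057045 462.15301097   9.        ]
t2 [554.05570031 352.00155724   9.        ]
t3 [348.58015913 334.51392125  14.        ]
t4 [339.19418874 462.63832576  14.        ]
labels [258.63852988 306.18944557  30.        ]
timer [331.98401432 182.21208358  30.        ]
mouse [434.23364767 567.53856017  20.        ]
```

Run:
```python
from h import *
s=manip.get_state(); r=R(s['ee_rot']); print(r.round(3)); W=vision.camera_params('wrist'); c=-np.array(W['R']).T@W['t']
print(r.T@(c-s['position']), (np.array(W['R'])@r).round(3).tolist())
```

```text
[[ 0.446 -0.     0.895]
 [-0.895  0.001  0.446]
 [-0.001 -1.     0.   ]]
[-0.00033556  0.03080587  0.07508029] [[1.0, 0.0, 0.0], [0.0, -0.293, -0.956], [0.0, 0.956, -0.293]]
```

```bash
cat >> h.py <<'E'
def plan(wps,n_list,hand,p0=None,r0=None):
    """wps: list of (pos, Rmat). prints rows of increments"""
    s=manip.get_state(); p=s['position'] if p0 is None else p0; r=R(s['ee_rot']) if r0 is None else r0
    rows=[]
    for (P,Q),n in zip(wps,n_list):
        w=Rn.from_matrix(r.T@Q).as_rotvec()/n
        dd=(P-p)/n
        for k in range(n):
            t=r.T@dd*100; rows.append(list(w.round(3))+list(t.round(2))+[hand]); r=r@Rn.from_rotvec(w).as_matrix(); p=p+dd
    for x in rows: print(','.join(f'{v:g}' for v in x)+',')
def toolR(yaw,tilt):
    "tilt: deg below horizontal; camera up; tool x=-left"
    c,s_=np.cos(np.radians(yaw)),np.sin(np.radians(yaw)); t=np.radians(tilt)
    f=np.array([c,s_,0]); l=np.array([-s_,c,0]); z=np.array([0,0,1])
    y=np.cos(t)*f-np.sin(t)*z; x=-l; return np.c_[x,y,np.cross(x,y)]
E
python3 - <<'E'
from h import *
D=vision.camera_params('side');S=vision.camera_params('scene')
for u,v in [(369,123),(388,136),(423,137),(187,20),(420,200),(330,195),(265,180)]:
    c,d=ray(D,u,v); print((u,v),[(c+d*(yy-c[1])/d[1]).round(3).tolist() for yy in (.07,0.0)], onz(D,u,v,0).round(3))
for u,v in [(385,70+9),(440,100),(520,235),(250+85,165),(420,190)]:
    c,d=ray(S,u,v); print((u,v),[(c+d*(yy-c[1])/d[1]).round(3).tolist() for yy in (.07,0.0)], onz(S,u,v,0).round(3))
plan([(np.array([.38,-.1,.45]),toolR(12,70)),(np.array([.29,.24,.37]),toolR(-4,45))],[10,9],1)
E
```

```text
(369, 123) [[0.392, 0.07, 0.285], [0.413, 0.0, 0.263]] [ 0.665 -0.832  0.   ]
(388, 136) [[0.335, 0.07, 0.255], [0.353, 0.0, 0.231]] [ 0.529 -0.678  0.   ]
(423, 137) [[0.238, 0.07, 0.264], [0.251, 0.0, 0.241]] [ 0.384 -0.723  0.   ]
(187, 20) [[0.969, 0.07, 0.536], [1.021, 0.0, 0.527]] [ 4.217 -4.274  0.   ]
(420, 200) [[0.23, 0.07, 0.076], [0.242, 0.0, 0.043]] [ 0.258 -0.09   0.   ]
(330, 195) [[0.507, 0.07, 0.043], [0.534, 0.0, 0.007]] [ 0.54  -0.015  0.   ]
(265, 180) [[0.734, 0.07, 0.056], [0.773, 0.0, 0.021]] [ 0.798 -0.043  0.   ]
(385, 79) [[0.605, 0.07, 0.34], [0.682, 0.0, 0.313]] [ 1.589 -0.822  0.   ]
(440, 100) [[0.422, 0.07, 0.335], [0.482, 0.0, 0.308]] [ 1.165 -0.795  0.   ]
(520, 235) [[0.165, 0.07, 0.126], [0.201, 0.0, 0.079]] [ 0.263 -0.119  0.   ]
(335, 165) [[0.803, 0.07, 0.026], [0.898, 0.0, -0.03]] [0.847 0.038 0.   ]
(420, 190) [[0.442, 0.07, 0.102], [0.504, 0.0, 0.053]] [ 0.571 -0.076  0.   ]
0.035,0.025,-0.005,-3.16,-0.45,2.95,1,
0.035,0.025,-0.005,-3.23,-0.37,2.89,1,
0.035,0.025,-0.005,-3.3,-0.28,2.82,1,
0.035,0.025,-0.005,-3.37,-0.2,2.74,1,
0.035,0.025,-0.005,-3.43,-0.12,2.66,1,
0.035,0.025,-0.005,-3.5,-0.05,2.58,1,
0.035,0.025,-0.005,-3.56,0.02,2.49,1,
0.035,0.025,-0.005,-3.62,0.09,2.4,1,
0.035,0.025,-0.005,-3.68,0.16,2.3,1,
0.035,0.025,-0.005,-3.74,0.22,2.2,1,
0.048,0.026,-0.017,-3.9,0.77,-0.49,1,
0.048,0.026,-0.017,-3.9,0.68,-0.62,1,
0.048,0.026,-0.017,-3.89,0.58,-0.76,1,
0.048,0.026,-0.017,-3.88,0.47,-0.88,1,
0.048,0.026,-0.017,-3.86,0.36,-1.01,1,
0.048,0.026,-0.017,-3.84,0.25,-1.12,1,
0.048,0.026,-0.017,-3.81,0.13,-1.23,1,
0.048,0.026,-0.017,-3.78,0,-1.34,1,
0.048,0.026,-0.017,-3.74,-0.13,-1.43,1,
```

Run:
```python
from h import *
plan([(np.array([.28,-.45,.52]),toolR(24,85)),(np.array([.36,-.1,.54]),toolR(12,70)),(np.array([.29,.24,.38]),toolR(-4,45))],[3,8,9],1)
```

```text
0.029,0.015,-0.001,-1.58,-3.86,1.65,1,
0.029,0.015,-0.001,-1.6,-3.81,1.74,1,
0.029,0.015,-0.001,-1.62,-3.76,1.83,1,
0.033,0.026,-0.006,-3.59,-0.01,2.7,1,
0.033,0.026,-0.006,-3.66,0.05,2.61,1,
0.033,0.026,-0.006,-3.72,0.11,2.51,1,
0.033,0.026,-0.006,-3.79,0.17,2.41,1,
0.033,0.026,-0.006,-3.85,0.23,2.31,1,
0.033,0.026,-0.006,-3.91,0.28,2.2,1,
0.033,0.026,-0.006,-3.97,0.33,2.09,1,
0.033,0.026,-0.006,-4.02,0.37,1.98,1,
0.048,0.026,-0.017,-3.86,1.68,-0.58,1,
0.048,0.026,-0.017,-3.87,1.58,-0.77,1,
0.048,0.026,-0.017,-3.87,1.48,-0.94,1,
0.048,0.026,-0.017,-3.87,1.36,-1.11,1,
0.048,0.026,-0.017,-3.86,1.24,-1.28,1,
0.048,0.026,-0.017,-3.84,1.11,-1.43,1,
0.048,0.026,-0.017,-3.82,0.97,-1.59,1,
0.048,0.026,-0.017,-3.79,0.83,-1.73,1,
0.048,0.026,-0.017,-3.76,0.68,-1.86,1,
```

{"api": "arm_command", "payload": {"increments": [0.03, 0.015, 0, -1.6, -3.8, 1.7, 1, 0.03, 0.015, 0, -1.6, -3.8, 1.7, 1, 0.03, 0.015, 0, -1.6, -3.8, 1.8, 1, 0.033, 0.026, -0.006, -3.6, 0, 2.7, 1, 0.033, 0.026, -0.006, -3.65, 0, 2.6, 1, 0.033, 0.026, -0.006, -3.7, 0.1, 2.5, 1, 0.033, 0.026, -0.006, -3.8, 0.2, 2.4, 1, 0.033, 0.026, -0.006, -3.85, 0.2, 2.3, 1], "grip_force": 40}}

```text
clock: 1.15
position: [0.3295, -0.2304, 0.5337]
ee_rot: [0.632, -0.49, 0.365, -0.476]
contact_force: [-0.7, 0.3, 0.0]
width: -0.0003
```

{"api": "arm_command", "payload": {"increments": [0.033, 0.026, -0.006, -3.9, 0.3, 2.2, 1, 0.033, 0.026, -0.006, -4, 0.3, 2.1, 1, 0.033, 0.026, -0.006, -4, 0.4, 2, 1, 0.048, 0.026, -0.017, -3.9, 1.7, -0.6, 1, 0.048, 0.026, -0.017, -3.9, 1.6, -0.8, 1, 0.048, 0.026, -0.017, -3.9, 1.5, -0.9, 1, 0.048, 0.026, -0.017, -3.9, 1.4, -1.1, 1, 0.048, 0.026, -0.017, -3.9, 1.2, -1.3, 1]}}

```text
clock: 2.15
position: [0.3214, 0.0912, 0.4516]
ee_rot: [0.638, -0.343, 0.318, -0.612]
contact_force: [0.0, -0.3, -0.8]
width: 0.0001
```

Run:
```python
from h import *
plan([(np.array([.29,.24,.38]),toolR(-5,45))],[4],1)
```

```text
0.046,0.029,-0.019,-3.78,1.1,-1.47,1,
0.046,0.029,-0.019,-3.76,0.95,-1.63,1,
0.046,0.029,-0.019,-3.72,0.8,-1.78,1,
0.046,0.029,-0.019,-3.68,0.65,-1.92,1,
```

{"api": "arm_command", "payload": {"increments": [0.046, 0.029, -0.019, -3.8, 1.1, -1.5, 1, 0.046, 0.029, -0.019, -3.8, 0.95, -1.6, 1, 0.046, 0.029, -0.019, -3.7, 0.8, -1.8, 1, 0.046, 0.029, -0.019, -3.7, 0.65, -1.9, 1, 0, 0, 0, 0, 0, 0, 1]}}

```text
clock: 2.78
position: [0.299, 0.2049, 0.3971]
ee_rot: [-0.624, 0.286, -0.295, 0.665]
contact_force: [0.8, -0.5, -0.2]
width: 0.0003
```

Run:
```python
from h import *
import pickle
p=vision.camera_params('wrist'); im=vision.get_image('wrist'); pickle.dump(p,open('w1.pkl','wb'))
cv2.imwrite('pics/w1.png',im[:,:,::-1]); s=manip.get_state(); print(s['position'],s['qpos'],R(s['ee_rot'])-toolR(-5,45))
```

```text
[0.299331   0.20391297 0.39761691] [ 0.63395577 -0.15899184  2.12514574 -0.71510233  0.717782    2.70468672] [[ 0.02456767 -0.04297559  0.04296559]
 [-0.00179461  0.01264526  0.02140427]
 [ 0.01000323 -0.04128964 -0.04393053]]
```

View pics/w1.png

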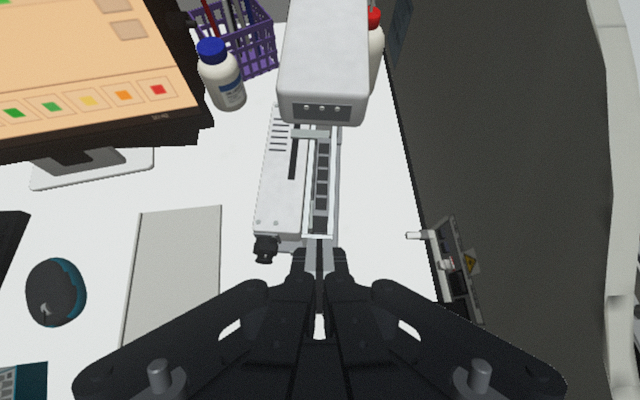

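The wrist view shows the feeder at (295,180), its head at (325,75), the rack slots at (322,175) and the handle at (265,248). The tray is at (175,280). Joint 6 is at its limit here, so I'll use the half-turned grasp. First I'll measure.

Run:
```python
import cv2
a=cv2.imread('pics/w1.png')[90:290,230:370]; cv2.imwrite('pics/w1c.png',cv2.resize(a,None,fx=3,fy=3,interpolation=cv2.INTER_CUBIC))
a=cv2.imread('pics/scene0.png')[165:240,290:390]; cv2.imwrite('pics/s0d.png',cv2.resize(a,None,fx=8,fy=8,interpolation=cv2.INTER_CUBIC))
a=cv2.imread('pics/side0.png')[170:245,235:335]; cv2.imwrite('pics/d0d.png',cv2.resize(a,None,fx=8,fy=8,interpolation=cv2.INTER_CUBIC))
```

```text
(no output)
```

View pics/w1c.png

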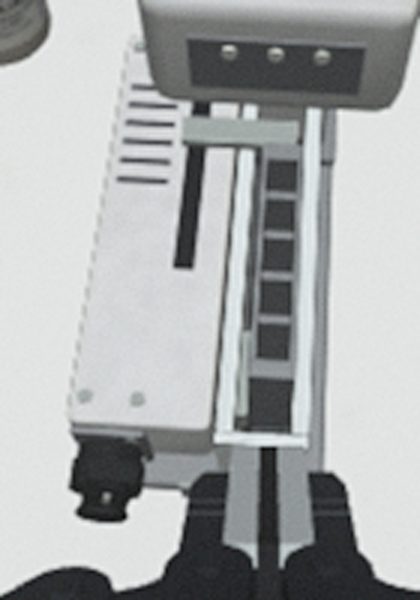

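View pics/s0d.png

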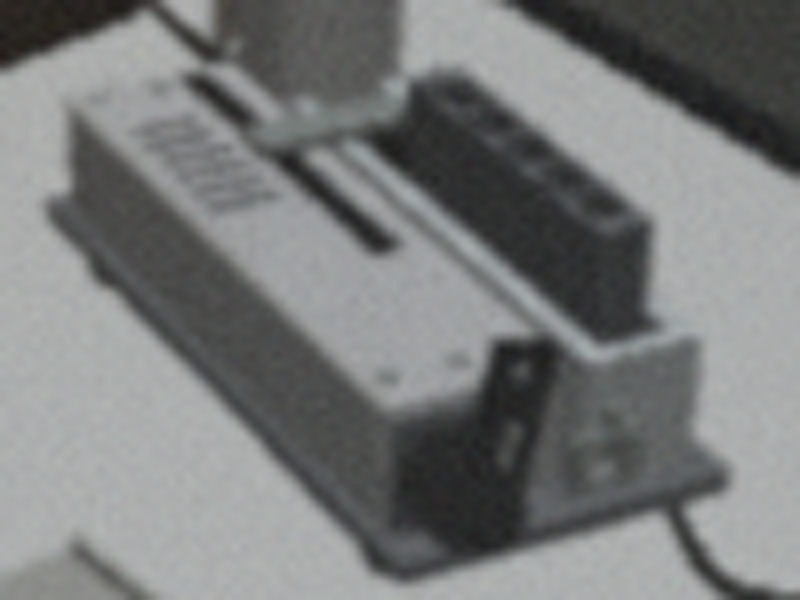

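View pics/d0d.png

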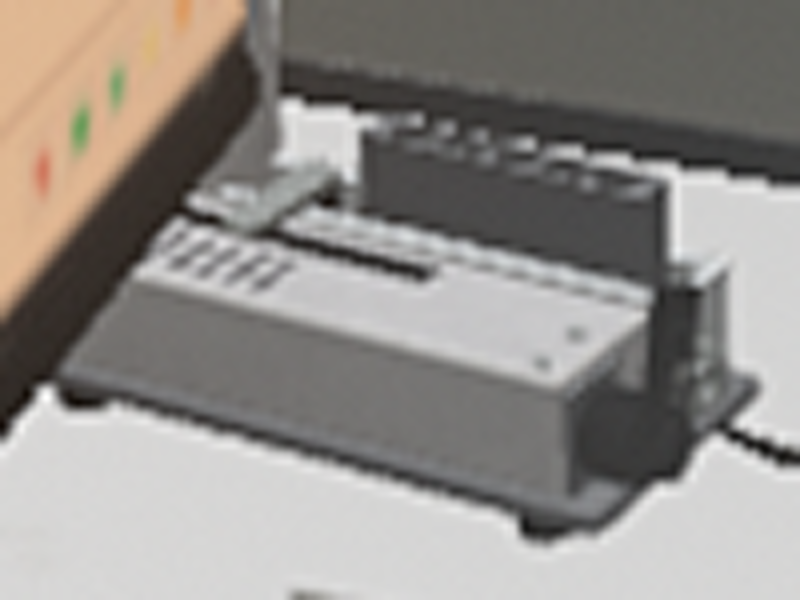

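```bash
cat > fit.py <<'E'
from h import *
import pickle
from scipy.optimize import least_squares
S=vision.camera_params('scene');D=vision.camera_params('side');W=pickle.load(open('w1.pkl','rb'))
FL,RL,FR,SL,SR=(-100,72,70),(130,72,70),(-100,6,70),(-108,4,70),(-108,-38,70)
obs=[(W,FL,(252.7,231.7)),(S,FL,(338.1,216.5)),(D,FL,(305.3,218.5)),(W,RL,(274,102.7)),(S,RL,(298.5,178.5)),(W,FR,(300,232.7)),
(W,SL,(301,237.7)),(W,SR,(333.3,238.3)),(S,SL,(364.7,209.6)),(S,SR,(377.1,207.5))]
def F(v,X):
    c,s=np.cos(v[2]),np.sin(v[2]); X=np.array(X)/1000; return np.array([v[0]+c*X[0]-s*X[1],v[1]+s*X[0]+c*X[1],X[2]])
def res(v): return np.concatenate([proj(p,[F(v,X)])[0]-u for p,X,u in obs])
E
python3 - <<'E'
from fit import *
s=least_squares(res,[.59,.21,-.05],loss='soft_l1'); print(s.x,np.degrees(s.x[2])); print(res(s.x).reshape(-1,2).round(1))
for o in obs: print(o[1], onz(o[0],*o[2],.07).round(4))
v=s.x
# rack top corners (z=102)
for n,p,u in [('S fr-left',S,(290+608/8,165+240/8)),('S fr-right',S,(290+650/8,165+222/8)),('S rear-left',S,(290+415/8,165+88/8)),('D front-left',D,(235+665/8,170+195/8)),('D rear-left',D,(235+362/8,170+130/8)),('W front left',W,(230+248/3,90+375/3)),('W fr right',W,(230+295/3,90+375/3)),('W rearR',W,(230+297/3,90+158/3)),('W pusher',W,(230+265/3,90+145/3))]:
    P=onz(p,*u,.102 if 'push' not in n else .077); c,q=np.cos(v[2]),np.sin(v[2]); d=P[:2]-v[:2]; print(n,P.round(3),'feeder',(np.array([c*d[0]+q*d[1],-q*d[0]+c*d[1]])*1000).round(1))
E
```

```text
[ 0.5886991   0.19736077 -0.11529797] -6.6060867855293814
[[-1.2 -1.3]
 [-0.3 -1.6]
 [-0.6 -1.6]
 [-0.8 -2.5]
 [-1.  -2.8]
 [ 0.7  0.6]
 [ 0.7  1.5]
 [ 0.1  2.8]
 [-0.9  0.4]
 [ 1.2 -1.4]]
(-100, 72, 70) [0.4957 0.2787 0.07  ]
(-100, 72, 70) [0.4912 0.2841 0.07  ]
(-100, 72, 70) [0.4924 0.2883 0.07  ]
(130, 72, 70) [0.7206 0.2526 0.07  ]
(130, 72, 70) [0.71   0.2605 0.07  ]
(-100, 6, 70) [0.491  0.2158 0.07  ]
(-108, 4, 70) [0.484  0.2146 0.07  ]
(-108, -38, 70) [0.4808 0.1719 0.07  ]
(-108, 4, 70) [0.4821 0.2109 0.07  ]
(-108, -38, 70) [0.4736 0.1789 0.07  ]
S fr-left [0.494 0.2   0.102] feeder [-94.7  -8.1]
S fr-right [0.496 0.182 0.102] feeder [-90.7 -25.8]
S rear-left [0.608 0.189 0.102] feeder [20.  -5.9]
D front-left [0.493 0.197 0.102] feeder [-94.7 -11.6]
D rear-left [0.617 0.187 0.102] feeder [29.7 -6.8]
W front left [0.503 0.198 0.102] feeder [-85.5  -9.3]
W fr right [0.502 0.178 0.102] feeder [-84.2 -28.8]
W rearR [0.611 0.17  0.102] feeder [ 25.8 -25. ]
W pusher [0.639 0.183 0.077] feeder [51.3 -8.6]
```

```bash
cat >> h.py <<'E'
V=np.array([.5887,.1974,-.1153]); YAW=np.degrees(V[2])
def FW(X,v=V):
    c,s=np.cos(v[2]),np.sin(v[2]); X=np.array(X)/1000; return np.array([v[0]+c*X[0]-s*X[1],v[1]+s*X[0]+c*X[1],X[2]])
def toF(P,v=V):
    c,q=np.cos(v[2]),np.sin(v[2]); d=P[:2]-v[:2]; return np.array([c*d[0]+q*d[1],-q*d[0]+c*d[1],P[2]])*1000
def flipR(yaw,tilt,roll=180): return toolR(yaw,tilt)@Rn.from_rotvec([0,-np.radians(roll),0]).as_matrix()
def tcp(X,Q,off=.173): return FW(X)-off*Q[:,1]
def tipF(off=.173):
    s=manip.get_state(); return toF(s['position']+off*R(s['ee_rot'])[:,1])
E
python3 - <<'E'
from h import *
Q1=flipR(YAW,45,90);Q=flipR(YAW,45)
P=tcp((-150,110,130),Q); p0=manip.get_state()['position']
print(P,tipF())
plan([((P+p0)/2,Q1),(P,Q)],[9,9],1)
E
```

```text
[0.33083363 0.3379997  0.25232947] [-173.55264567  -22.07398922  268.14433341]
0.003,-0.169,-0.008,-0.76,0.68,-0.43,1,
0.003,-0.169,-0.008,-0.83,0.68,-0.3,1,
0.003,-0.169,-0.008,-0.87,0.67,-0.16,1,
0.003,-0.169,-0.008,-0.89,0.66,-0.01,1,
0.003,-0.169,-0.008,-0.89,0.66,0.14,1,
0.003,-0.169,-0.008,-0.86,0.65,0.29,1,
0.003,-0.169,-0.008,-0.8,0.64,0.43,1,
0.003,-0.169,-0.008,-0.72,0.64,0.55,1,
0.003,-0.169,-0.008,-0.62,0.64,0.67,1,
-0,-0.175,0,-0.51,0.63,0.76,1,
-0,-0.175,0,-0.37,0.63,0.84,1,
-0,-0.175,0,-0.22,0.63,0.89,1,
-0,-0.175,0,-0.06,0.63,0.91,1,
-0,-0.175,0,0.1,0.63,0.91,1,
-0,-0.175,0,0.26,0.63,0.88,1,
-0,-0.175,0,0.4,0.63,0.82,1,
-0,-0.175,0,0.54,0.63,0.74,1,
-0,-0.175,0,0.66,0.63,0.63,1,
```

{"api": "arm_command", "payload": {"increments": [0.003, -0.17, -0.008, -0.8, 0.7, -0.4, 1, 0.003, -0.17, -0.008, -0.8, 0.7, -0.3, 1, 0.003, -0.17, -0.008, -0.9, 0.7, -0.2, 1, 0.003, -0.17, -0.008, -0.9, 0.7, 0, 1, 0.003, -0.17, -0.008, -0.9, 0.7, 0.1, 1, 0.003, -0.17, -0.008, -0.9, 0.65, 0.3, 1, 0.003, -0.17, -0.008, -0.8, 0.65, 0.4, 1, 0.003, -0.17, -0.008, -0.7, 0.65, 0.55, 1]}}

```text
clock: 3.82
position: [0.3158, 0.2616, 0.3324]
ee_rot: [0.652, -0.642, -0.177, -0.362]
contact_force: [-0.3, -0.2, 0.3]
width: 0.0005
```

{"api": "arm_command", "payload": {"increments": [0.003, -0.17, -0.008, -0.6, 0.65, 0.7, 1, 0, -0.175, 0, -0.5, 0.6, 0.8, 1, 0, -0.175, 0, -0.4, 0.6, 0.8, 1, 0, -0.175, 0, -0.2, 0.6, 0.9, 1, 0, -0.175, 0, -0.1, 0.6, 0.9, 1, 0, -0.175, 0, 0.1, 0.6, 0.9, 1, 0, -0.175, 0, 0.3, 0.6, 0.9, 1, 0, -0.175, 0, 0.4, 0.6, 0.8, 1]}}

```text
clock: 4.82
position: [0.3297, 0.325, 0.2792]
ee_rot: [-0.388, 0.725, 0.553, -0.137]
contact_force: [0.1, -0.2, -0.7]
width: -0.0
```

Run:
```python
from h import *
Q=flipR(YAW,45)
print(tipF(),manip.get_state()['qpos'])
plan([(tcp((-145,110,125),Q),Q)],[3],1)
```

```text
[-150.76213299   95.54556416  155.80472086] [ 0.87175066  0.2071126   2.13734567 -1.1760348   0.69233712  0.67445645]
-0.003,-0.114,-0.003,0.2,0.86,0.75,1,
-0.003,-0.114,-0.003,0.28,0.86,0.72,1,
-0.003,-0.114,-0.003,0.36,0.86,0.69,1,
```

Run:
```python
from h import *
Q=flipR(YAW,65)
plan([(tcp((-121,105,115),Q),Q)],[4],1)
```

```text
0.085,-0.085,0.012,0.62,1.49,-1.11,1,
0.085,-0.085,0.012,0.54,1.39,-1.29,1,
0.085,-0.085,0.012,0.44,1.26,-1.44,1,
0.085,-0.085,0.012,0.33,1.13,-1.57,1,
```

{"api": "arm_command", "payload": {"increments": [0.085, -0.085, 0.012, 0.6, 1.5, -1.1, 1, 0.085, -0.085, 0.012, 0.55, 1.4, -1.3, 1, 0.085, -0.085, 0.012, 0.45, 1.25, -1.45, 1, 0.085, -0.085, 0.012, 0.35, 1.1, -1.6, 1, 0, 0, 0, 0, 0, 0, 1]}}

```text
clock: 5.45
position: [0.4062, 0.3237, 0.2733]
ee_rot: [-0.404, 0.636, 0.56, -0.345]
contact_force: [0.7, 0.0, 0.1]
width: 0.0002
```

Run:
```python
from h import *
import pickle
p=vision.camera_params('wrist'); im=vision.get_image('wrist'); pickle.dump(p,open('w2.pkl','wb'))
for X in [(-129,54,44),(-129,54,100),(-129,54,90),(-121,8,44)]:
    u=proj(p,[FW(X)])[0]; print(X,u.round(1)); cv2.circle(im,tuple(int(round(a)) for a in u),2,(255,0,0),-1)
cv2.imwrite('pics/w2.png',im[:,:,::-1]); print(tipF(),manip.get_state()['qpos'],(R(manip.get_state()['ee_rot'])-flipR(YAW,65)).round(3).tolist())
S=vision.camera_params('scene'); a=vision.get_image('scene')[165:240,290:390]; cv2.imwrite('pics/s2.png',cv2.resize(a,None,fx=6,fy=6,interpolation=cv2.INTER_CUBIC)[:,:,::-1])
```

```text
(-129, 54, 44) [248.3 166.8]
(-129, 54, 100) [232. 222.]
(-129, 54, 90) [235.5 210.2]
(-121, 8, 44) [190.4 176.7]
[-121.91993061  104.51567702  116.98654807] [ 0.65127715  0.25340179  1.96302038 -0.51619963  0.65464832 -0.41231485] [[0.018, 0.013, 0.009], [-0.002, 0.001, 0.021], [0.011, 0.006, -0.013]]
```

View pics/w2.png

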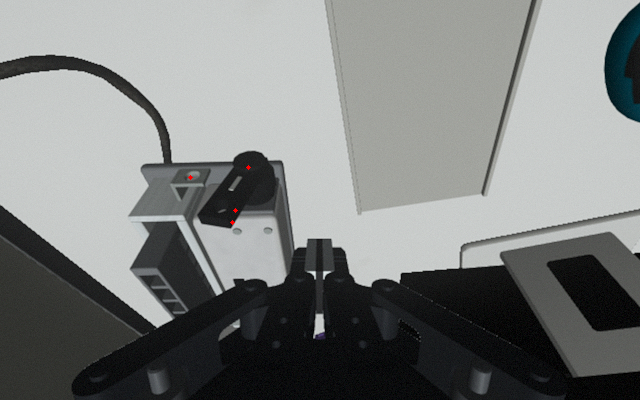

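View pics/s2.png

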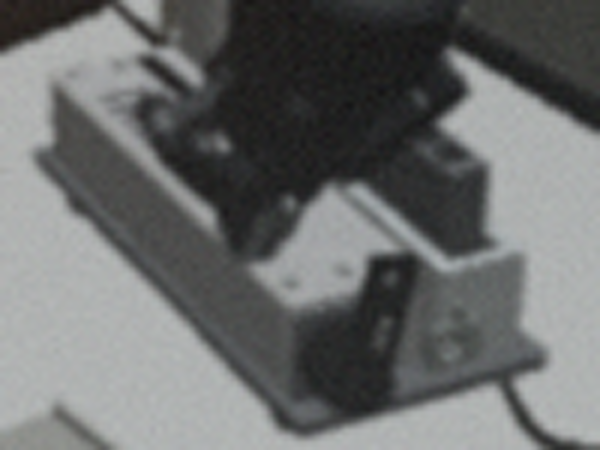

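Run:
```python
from h import *
r=R(manip.get_state()['ee_rot'])
pts=[((-121,74,89),2),((-121,52,85),2),((-121,43,81),1),((-121,35,75),1),((-121,29,67.6),1),((-121,26,61),1)]
plan([(tcp(X,r),r) for X,n in pts],[n for X,n in pts],1)
```

```text
0,0,0,-1.53,1.28,0.48,1,
0,0,0,-1.53,1.28,0.48,1,
0,0,0,-1.1,0.18,0.07,1,
0,0,0,-1.1,0.18,0.07,1,
0,0,0,-0.9,0.36,0.16,1,
0,0,0,-0.81,0.54,0.25,1,
0,0,0,-0.61,0.67,0.31,1,
0,0,0,-0.31,0.59,0.28,1,
```

{"api": "arm_command", "payload": {"increments": [0, 0, 0, -1.5, 1.3, 0.5, 1, 0, 0, 0, -1.5, 1.3, 0.5, 1, 0, 0, 0, -1.1, 0.2, 0.1, 1, 0, 0, 0, -1.1, 0.2, 0.1, 1, 0, 0, 0, -0.9, 0.35, 0.15, 1, 0, 0, 0, -0.8, 0.55, 0.25, 1, 0, 0, 0, -0.6, 0.65, 0.3, 1]}}

```text
clock: 6.42
position: [0.3968, 0.25, 0.2225]
ee_rot: [-0.401, 0.634, 0.562, -0.349]
contact_force: [0.2, -0.5, 5.0]
width: -0.0002
```

Run:
```python
from h import *
im=vision.get_image('wrist'); cv2.imwrite('pics/w3.png',im[:,:,::-1]); s=manip.get_state(); print(tipF(),s['contact_force'],s['clock'])
r=R(s['ee_rot']);X=(-121,25,56); plan([(tcp(X,r),r)],[3],1)
```

```text
[-121.97619309   29.85094487   65.57343587] [ 1.49755487 -0.65239996  1.42155599] 6.475
0,0,0,-0.16,0.3,0.11,1,
0,0,0,-0.16,0.3,0.11,1,
0,0,0,-0.16,0.3,0.11,1,
```

View pics/w3.png

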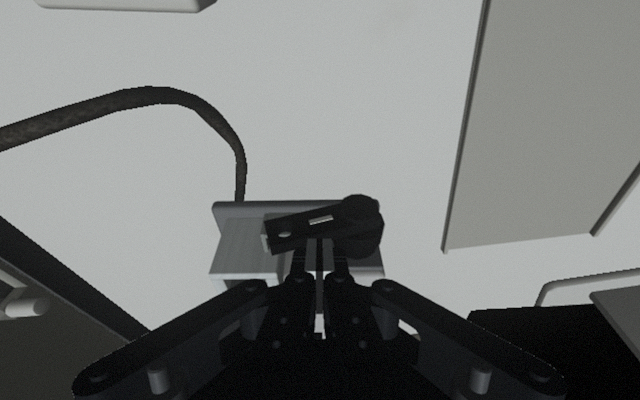

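The blade is most of the way over: its hub is at (358,215), the hole at (283,233), and the tip is still a little high. I'll keep pressing.

{"api": "arm_command", "payload": {"increments": [0, 0, 0, -0.15, 0.35, 0.15, 1, 0, 0, 0, -0.15, 0.35, 0.15, 1, 0, 0, 0, -0.1, 0.3, 0.15, 1]}}

```text
clock: 6.85
position: [0.3967, 0.2466, 0.2122]
ee_rot: [-0.401, 0.634, 0.562, -0.349]
contact_force: [-13.6, -3.1, 34.2]
width: 0.0002
```

Run:
```python
from h import *
im=vision.get_image('wrist'); cv2.imwrite('pics/w4.png',cv2.resize(im[150:310,180:420,::-1],None,fx=3,fy=3)); s=manip.get_state(); print(tipF(),s['contact_force'],s['clock'])
```

```text
[-121.11856217   27.27727505   56.67854229] [-9.92436584 -3.14329082 23.26725176] 6.9
```

View pics/w4.png

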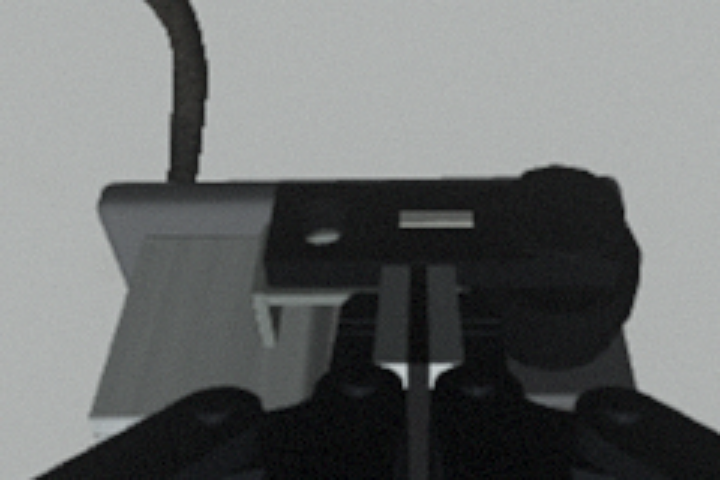

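Run:
```python
from h import *
r=R(manip.get_state()['ee_rot']);Q=flipR(YAW,45)
plan([(tcp((-135,27,100),r),r),(tcp((-150,-19,170),Q,.155),Q)],[2,4],0.4)
```

```text
0,0,0,-0,-2.25,-0.32,0.4,
0,0,0,-0,-2.25,-0.32,0.4,
-0.084,-0.003,0,-1.15,-1.08,0.83,0.4,
-0.084,-0.003,0,-1.14,-1.14,0.74,0.4,
-0.084,-0.003,0,-1.14,-1.2,0.65,0.4,
-0.084,-0.003,0,-1.14,-1.25,0.55,0.4,
```

{"api": "arm_command", "payload": {"increments": [0, 0, 0, 0, -2.2, -0.3, 1, 0, 0, 0, 0, -2.2, -0.3, 1, -0.084, 0, 0, -1.15, -1.1, 0.8, 0.4, -0.084, 0, 0, -1.15, -1.15, 0.75, 0.4, -0.084, 0, 0, -1.15, -1.2, 0.65, 0.4, -0.084, 0, 0, -1.15, -1.25, 0.55, 0.4, 0, 0, 0, 0, 0, 0, 0.4]}}

```text
clock: 7.78
position: [0.3303, 0.2111, 0.2983]
ee_rot: [-0.299, 0.689, 0.608, -0.259]
contact_force: [-0.9, 0.3, 0.2]
width: 0.0514
```

Run:
```python
from h import *
import pickle
p=vision.camera_params('wrist'); im=vision.get_image('wrist'); pickle.dump(p,open('w5.pkl','wb'));cv2.imwrite('pics/w5.png',im[:,:,::-1])
s=manip.get_state(); print(tipF(.155),s['contact_force'],s['clock'],s['width'],s['qpos'])
print((R(s['ee_rot'])-flipR(YAW,45)).round(3).tolist())
for X in [(-90,-10,102),(-90,-30,102),(-108,4,70),(-108,-38,70),(-129,54,44),(-125,8,44)]: print(X,proj(p,[FW(X)])[0].round(1))
a=vision.get_image('scene')[165:240,290:390]; cv2.imwrite('pics/s5.png',cv2.resize(a,None,fx=6,fy=6,interpolation=cv2.INTER_CUBIC)[:,:,::-1])
```

```text
[-151.36812836  -16.38327543  185.19234163] [-0.03253784  0.22302469  0.34169416] 7.825 0.05146485954832192 [ 0.61618287  0.0403119   2.27305075 -1.1775104   0.5227737   0.14618906]
[[0.012, -0.021, -0.018], [-0.002, -0.001, 0.016], [0.007, -0.02, 0.02]]
(-90, -10, 102) [326.2 192.1]
(-90, -30, 102) [302.7 192.4]
(-108, 4, 70) [342.1 148.8]
(-108, -38, 70) [292.8 149.5]
(-129, 54, 44) [402.3 107.1]
(-125, 8, 44) [346.5 111.6]
```

View pics/w5.png

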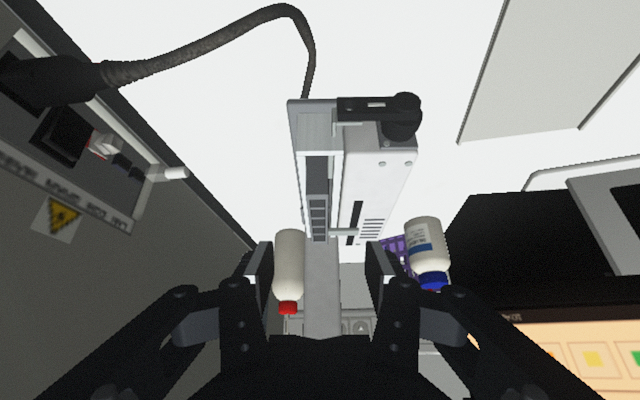

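View pics/s5.png

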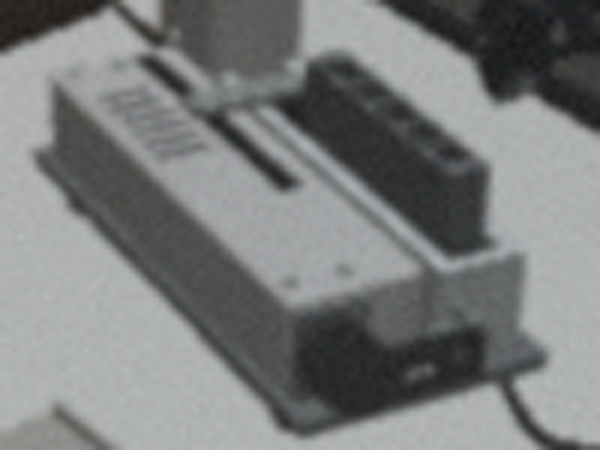

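Run:
```python
from h import *
Q=flipR(YAW,52)
plan([(tcp((-110,-18.5,140),Q,.155),Q),(tcp((-76,-18.5,97),Q,.155),Q)],[4,3],0.4)
```

```text
0.023,-0.003,-0.001,-0.06,1.54,-0.34,0.4,
0.023,-0.003,-0.001,-0.06,1.53,-0.38,0.4,
0.023,-0.003,-0.001,-0.06,1.52,-0.41,0.4,
0.023,-0.003,-0.001,-0.06,1.51,-0.45,0.4,
-0,0,0,-0,1.83,-0.01,0.4,
-0,0,0,-0,1.83,-0.01,0.4,
-0,0,0,-0,1.83,-0.01,0.4,
```

{"api": "arm_command", "payload": {"increments": [0.023, -0.003, -0.001, -0.05, 1.55, -0.35, 0.4, 0.023, -0.003, -0.001, -0.05, 1.55, -0.4, 0.4, 0.023, -0.003, -0.001, -0.05, 1.5, -0.4, 0.4, 0.023, -0.003, -0.001, -0.05, 1.5, -0.45, 0.4, 0, 0, 0, 0, 0, 0, 0.4]}}

```text
clock: 8.5
position: [0.3841, 0.2022, 0.2615]
ee_rot: [-0.328, 0.672, 0.597, -0.291]
contact_force: [0.1, -1.0, -0.7]
width: 0.0512
```

Run:
```python
from h import *
s=manip.get_state(); print(tipF(.155),s['contact_force'],s['clock'],s['width'],s['qpos'])
Q=flipR(YAW,52)
print((R(s['ee_rot'])-Q).round(3).tolist())
plan([(tcp((-76,-18.5,97),Q,.155),Q)],[4],0.4)
```

```text
[-108.31260629  -19.14300415  139.4061061 ] [ 0.11397716 -0.99388868 -0.65383459] 8.5 0.051228813855263865 [ 4.76816256e-01  1.45972113e-01  2.23908948e+00 -1.11310387e+00
  3.95565485e-01  6.56836325e-04]
[[0.004, -0.0, 0.0], [-0.0, -0.002, 0.003], [0.0, 0.0, -0.0]]
0,-0.001,-0.001,0.01,1.33,0.02,0.4,
0,-0.001,-0.001,0.01,1.33,0.02,0.4,
0,-0.001,-0.001,0.01,1.33,0.02,0.4,
0,-0.001,-0.001,0.01,1.33,0.02,0.4,
```

```bash
cat > kin.py <<'E'
from h import *
from scipy.optimize import least_squares
D=[([-1.22897473,.276623767,1.50613646,0,1.36068491,-.120959541],[.2566485,-.51431755,.40382167],[.60174766,-.60093192,.37252056,-.37149565]),
([.63395577,-.15899184,2.12514574,-.71510233,.717782,2.70468672],[.299331,.20391297,.39761691],None),
([.87175066,.2071126,2.13734567,-1.1760348,.69233712,.67445645],[.3297,.325,.2792],[-.388,.725,.553,-.137]),
([.65127715,.25340179,1.96302038,-.51619963,.65464832,-.41231485],[.4062,.3237,.2733],[-.404,.636,.56,-.345]),
([.61618287,.0403119,2.27305075,-1.1775104,.5227737,.14618906],[.3303,.2111,.2983],[-.299,.689,.608,-.259]),
([.476816256,.145972113,2.23908948,-1.11310387,.395565485,.000656836],[.3841,.2022,.2615],[-.328,.672,.597,-.291])]
Ry=lambda a:Rn.from_euler('y',a).as_matrix(); Rz=lambda a:Rn.from_euler('z',a).as_matrix()
SG=[1,1]
def fk(q,k):
    h,L1,L2,d6,a1,a2=k
    B=Rz(q[0]); p=np.array([0,0,h])+B@np.array([a1,0,0])
    B=B@Ry(q[1]); p=p+B@[0,0,L1]
    B=B@Ry(q[2]); p=p+B@[a2,0,L2]
    B=B@Rz(SG[0]*q[3])@Ry(q[4]); p=p+B@[0,0,d6]
    B=B@Rz(SG[1]*q[5]); return p,B
E
python3 - <<'E'
import kin; from kin import *
for a in (1,-1):
    kin.SG[0]=a
    f=lambda k:np.concatenate([fk(q,k)[0]-p for q,p,_ in D])
    s=least_squares(f,[.2,.4,.4,.1,0,0]); print(a,s.x.round(4),np.abs(s.fun).max()*1000)
    for b in (1,-1):
        kin.SG[1]=b
        for q,p,o in D:
            if o is not None: B=fk(q,s.x)[1]; print(b,(B.T@R(np.array(o))).round(2).tolist())
E
```

```text
1 [0.048  0.5036 0.3325 0.0437 0.1118 0.0057] 64.53606156787193
1 [[-1.0, 0.0, 0.0], [0.0, -0.0, 1.0], [0.0, 1.0, 0.0]]
1 [[-1.0, -0.0, -0.0], [-0.0, 0.0, 1.0], [-0.0, 1.0, -0.0]]
1 [[-1.0, -0.0, -0.0], [-0.0, -0.0, 1.0], [-0.0, 1.0, 0.0]]
1 [[-1.0, 0.0, 0.0], [0.0, -0.0, 1.0], [0.0, 1.0, 0.0]]
1 [[-1.0, -0.0, 0.0], [0.0, 0.0, 1.0], [-0.0, 1.0, -0.0]]
-1 [[-0.97, -0.0, 0.24], [0.24, -0.0, 0.97], [0.0, 1.0, 0.0]]
-1 [[-0.22, -0.0, -0.98], [-0.98, -0.0, 0.22], [-0.0, 1.0, -0.0]]
-1 [[-0.68, -0.0, 0.73], [0.73, 0.0, 0.68], [-0.0, 1.0, 0.0]]
-1 [[-0.96, 0.0, -0.29], [-0.29, -0.0, 0.96], [0.0, 1.0, 0.0]]
-1 [[-1.0, -0.0, -0.0], [-0.0, 0.0, 1.0], [-0.0, 1.0, -0.0]]
-1 [ 0.0062  0.4428  0.2903 -0.0266  0.1651 -0.0204] 64.1902839602061
1 [[-1.0, 0.0, 0.0], [0.0, -0.0, 1.0], [0.0, 1.0, 0.0]]
1 [[0.28, -0.94, 0.21], [0.89, 0.17, -0.43], [0.37, 0.31, 0.88]]
1 [[-0.67, -0.01, 0.75], [0.61, -0.57, 0.54], [0.42, 0.82, 0.39]]
1 [[0.29, -0.78, 0.55], [0.67, -0.24, -0.7], [0.68, 0.57, 0.46]]
1 [[0.37, -0.57, 0.73], [0.73, -0.3, -0.61], [0.57, 0.76, 0.31]]
-1 [[-0.97, -0.0, 0.24], [0.24, -0.0, 0.97], [0.0, 1.0, 0.0]]
-1 [[-0.8, -0.37, 0.47], [0.47, -0.88, 0.11], [0.37, 0.31, 0.88]]
-1 [[-0.0, -0.43, 0.9], [0.91, -0.38, -0.18], [0.42, 0.82, 0.39]]
-1 [[0.08, -0.68, 0.73], [0.73, -0.46, -0.51], [0.68, 0.57, 0.46]]
-1 [[0.37, -0.57, 0.73], [0.73, -0.31, -0.61], [0.57, 0.76, 0.31]]
```

```bash
python3 - <<'E'
s=open('kin.py').read()
s=s.replace("h,L1,L2,d6,a1,a2=k","h,L1,L2,d6,a2,a5,b1=k").replace("B@np.array([a1,0,0])","B@np.array([0,b1,0])").replace("p=p+B@[0,0,d6]","p=p+B@[a5,0,d6]")
s+='''
f=lambda k:np.concatenate([fk(q,k)[0]-p for q,p,_ in D])
sol=least_squares(f,[.2,.4,.4,.1,0,0,0]); K=sol.x
M=np.array([[-1,0,0],[0,0,1],[0,1,0.]])
LO=np.array([-2.89,-.75,.22,-1.178,.11,-2.7]);HI=np.array([2.89,2.08,2.7,4.32,2.71,2.7])
def ik(P,Q,q0,free=True):
    def g(q):
        p,B=fk(q,K); return np.r_[(p-P)*10, Rn.from_matrix((B@M).T@Q).as_rotvec()]
    lo,hi=(LO-9,HI+9) if free else (LO,HI)
    s=least_squares(g,np.clip(q0,lo+1e-6,hi-1e-6),bounds=(lo,hi)); return s.x,np.abs(s.fun).max()
'''
open('kin.py','w').write(s)
E
python3 - <<'E'
from kin import *
print(K.round(4),(sol.fun*1000).reshape(-1,3).round(1))
q0=manip.get_state()['qpos']
for t in (48,52,56,60,65,70):
  for z in (97,160):
    Q=flipR(YAW,t); q,e=ik(tcp((-78,-18.5,z),Q,.155),Q,q0); print(t,z,q.round(2),round(e,4))
E
```

```text
[ 1.357e-01  6.309e-01  4.205e-01  1.913e-01  6.060e-02 -6.000e-04
  6.900e-02] [[-0.2 -0.5 -0.1]
 [-0.1 -0.2  0.2]
 [ 0.2  0.2  0.2]
 [-1.  -0.1 -0.3]
 [ 0.4  0.2 -0.2]
 [ 0.1  0.1  0.3]]
48 97 [ 0.46  0.28  2.3  -1.79  0.38  0.68] 0.0
48 160 [ 0.46  0.15  2.22 -1.25  0.39  0.1 ] 0.0
52 97 [ 0.43  0.26  2.26 -1.46  0.33  0.32] 0.0
52 160 [ 0.43  0.14  2.17 -0.95  0.4  -0.22] 0.0
56 97 [ 0.4   0.25  2.21 -1.07  0.32 -0.08] 0.0
56 160 [ 0.4   0.14  2.12 -0.69  0.45 -0.49] 0.0
60 97 [ 0.38  0.24  2.16 -0.74  0.36 -0.43] 0.0
60 160 [ 0.38  0.14  2.07 -0.5   0.51 -0.69] 0.0
65 97 [ 0.35  0.24  2.1  -0.46  0.44 -0.73] 0.0
65 160 [ 0.35  0.15  2.01 -0.34  0.61 -0.87] 0.0
70 97 [ 0.32  0.26  2.04 -0.28  0.55 -0.92] 0.0
70 160 [ 0.32  0.17  1.95 -0.22  0.71 -0.99] 0.0
```

Run:
```python
from h import *
Q=flipR(YAW,58)
plan([(tcp((-97,-18.5,126),Q,.155),Q),(tcp((-78,-18.5,96),Q,.155),Q)],[2,3],0.4)
```

```text
0.052,-0.002,-0.001,0.02,0.92,-0.84,0.4,
0.052,-0.002,-0.001,0.02,0.87,-0.89,0.4,
-0,-0,-0,-0,1.18,-0.01,0.4,
-0,-0,-0,-0,1.18,-0.01,0.4,
-0,-0,-0,-0,1.18,-0.01,0.4,
```

{"api": "arm_command", "payload": {"increments": [0.052, -0.002, -0.001, 0, 0.9, -0.85, 0.4, 0.052, -0.002, -0.001, 0, 0.9, -0.9, 0.4, 0, 0, 0, 0, 1.2, 0, 0.4, 0, 0, 0, 0, 1.2, 0, 0.4, 0, 0, 0, 0, 1.2, 0, 0.4, 0, 0, 0, 0, 0, 0, 0.4]}}

```text
clock: 9.25
position: [0.4264, 0.1973, 0.2274]
ee_rot: [-0.361, 0.653, 0.583, -0.323]
contact_force: [0.2, -0.7, -0.4]
width: 0.0515
```

Run:
```python
from h import *
im=vision.get_image('wrist');cv2.imwrite('pics/w6.png',im[:,:,::-1])
s=manip.get_state(); print(tipF(.155),s['contact_force'],s['clock'],s['width'],s['qpos'])
Q=flipR(YAW,58)
print((R(s['ee_rot'])-Q).round(3).tolist())
a=vision.get_image('scene')[80:240,290:400]; cv2.imwrite('pics/s6.png',cv2.resize(a,None,fx=3.7,fy=3.7,interpolation=cv2.INTER_CUBIC)[:,:,::-1])
a=vision.get_image('side')[100:245,235:355]; cv2.imwrite('pics/d6.png',cv2.resize(a,None,fx=4,fy=4,interpolation=cv2.INTER_CUBIC)[:,:,::-1])
```

```text
[-78.91152236 -18.5716688   96.56456386] [ 0.47997757 -0.6289076  -0.13961565] 9.3 0.05102581943056795 [ 0.39037548  0.24246416  2.18758341 -0.90764502  0.33199165 -0.25451187]
[[-0.002, 0.002, 0.001], [0.0, 0.001, -0.003], [-0.001, 0.001, -0.002]]
```

View pics/w6.png

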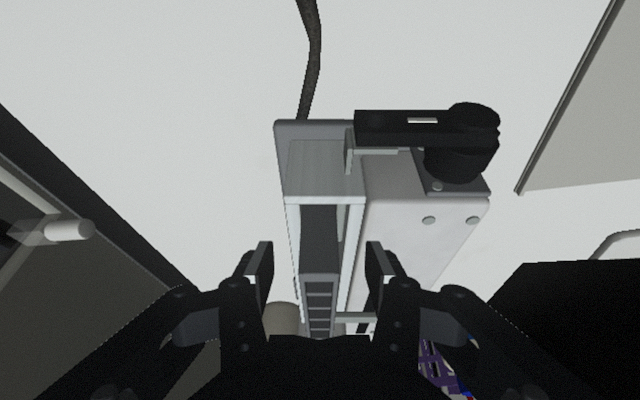

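View pics/s6.png

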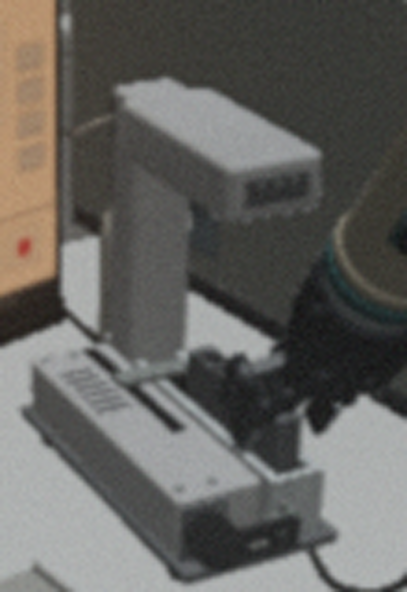

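View pics/d6.png

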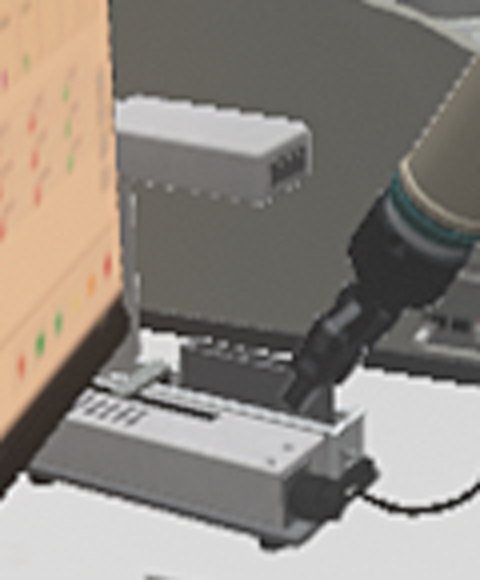

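{"api": "arm_command", "payload": {"increments": [0, 0, 0, 0, 0, 0, 1, 0, 0, 0, 0, 0, 0, 1, 0, 0, 0, 0, 0, 0, 1, 0, 0, 0, 0, 0, 0, 1], "grip_force": 80}}

```text
clock: 9.9
position: [0.4262, 0.1974, 0.2288]
ee_rot: [-0.36, 0.653, 0.583, -0.322]
contact_force: [-3.6, -0.9, 5.3]
width: 0.0184
```

Run:
```python
from h import *
s=manip.get_state(); print(tipF(.155),s['contact_force'],s['clock'],s['width'])
r=R(s['ee_rot']); x=s['position']
plan([(x+[0,0,.066],r)],[8],1)
```

```text
[-78.7505895  -18.41279763  97.67813367] [-3.62685385 -0.91298434  5.27387888] 9.9 0.018355140351469186
0,0,0,0,-0.7,-0.44,1,
0,0,0,0,-0.7,-0.44,1,
0,0,0,0,-0.7,-0.44,1,
0,0,0,0,-0.7,-0.44,1,
0,0,0,0,-0.7,-0.44,1,
0,0,0,0,-0.7,-0.44,1,
0,0,0,0,-0.7,-0.44,1,
0,0,0,0,-0.7,-0.44,1,
```

{"api": "arm_command", "payload": {"increments": [0, 0, 0, 0, -0.7, -0.44, 1, 0, 0, 0, 0, -0.7, -0.44, 1, 0, 0, 0, 0, -0.7, -0.44, 1, 0, 0, 0, 0, -0.7, -0.44, 1]}}

```text
clock: 10.4
position: [0.4261, 0.1973, 0.2612]
ee_rot: [-0.361, 0.653, 0.583, -0.322]
contact_force: [-0.3, 0.4, -0.9]
width: 0.0185
```

{"api": "arm_command", "payload": {"increments": [0, 0, 0, 0, -0.7, -0.44, 1, 0, 0, 0, 0, -0.7, -0.44, 1, 0, 0, 0, 0, -0.7, -0.44, 1, 0, 0, 0, 0, -0.7, -0.44, 1]}}

```text
clock: 10.9
position: [0.4264, 0.1974, 0.2948]
ee_rot: [-0.361, 0.653, 0.583, -0.322]
contact_force: [0.3, -0.3, -0.3]
width: 0.0182
```

Run:
```python
from h import *
im=vision.get_image('wrist');cv2.imwrite('pics/w7.png',im[:,:,::-1])
s=manip.get_state(); print(tipF(.155),s['contact_force'],s['moment'],s['clock'],s['width'],s['qpos'])
a=vision.get_image('scene')[80:240,290:400]; cv2.imwrite('pics/s7.png',cv2.resize(a,None,fx=3.7,fy=3.7,interpolation=cv2.INTER_CUBIC)[:,:,::-1])
a=vision.get_image('side')[100:245,235:355]; cv2.imwrite('pics/d7.png',cv2.resize(a,None,fx=4,fy=4,interpolation=cv2.INTER_CUBIC)[:,:,::-1])
```

```text
[-78.0388918  -18.00452329 164.92019076] [ 1.49759368 -0.01611056 -0.10896861] [0.06040954 0.29612165 0.02784003] 10.95 0.018703128881785682 [ 0.39041013  0.13121184  2.09178902 -0.58503623  0.48343773 -0.60465847]
```

View pics/s7.png

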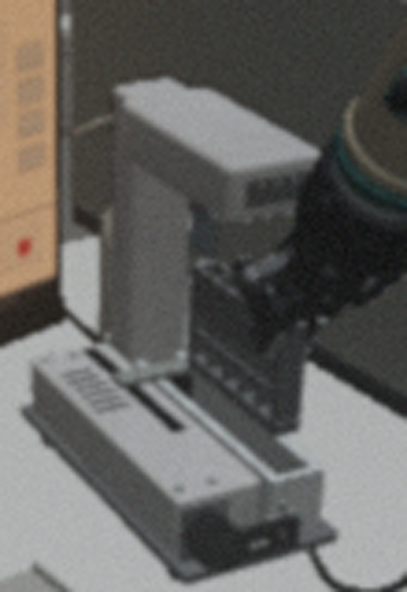

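View pics/d7.png

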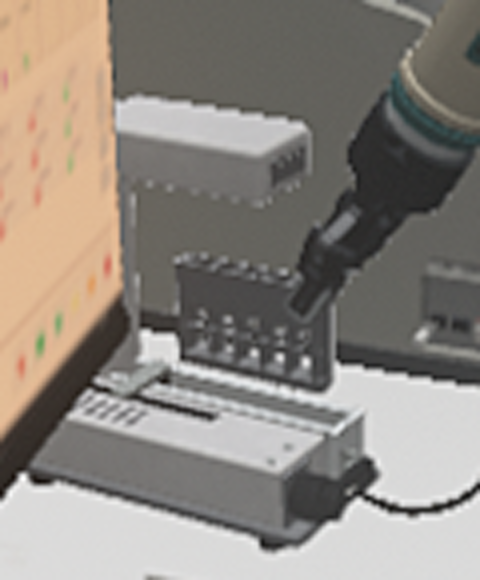

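View pics/w7.png

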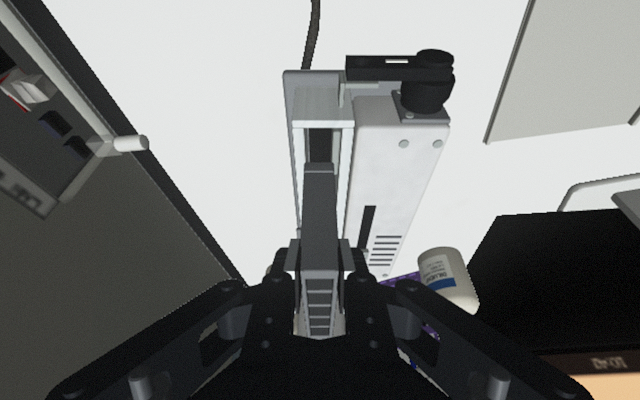

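Run:
```python
from kin import *
import pickle
W1=pickle.load(open('w1.pkl','rb'));W2=pickle.load(open('w2.pkl','rb'))
for p,u,z in [(W1,(138,213),.009),(W1,(221,206),.009),(W1,(120,347),.009),(W1,(222,278),.009),(W2,(360,213),.014),(W2,(487,195),.014)]: print(u,(onz(p,*u,z)*1000).round())
q0=manip.get_state()['qpos']
# place: rack center c; gp relative to rack centre in rack frame: feeder gp x -78, rack centre ~ -29 -> -49
q=q0
for yaw in (-6.6,0,5,10,20):
  for tilt in (58,):
    for z in (79,140):
      Q=flipR(yaw,tilt); c=np.array([.45,.41]); f=np.array([np.cos(np.radians(yaw)),np.sin(np.radians(yaw))])
      gp=np.r_[c-.049*f,z/1000]; P=gp-.155*Q[:,1]; qq,e=ik(P,Q,q0); print(yaw,z,P.round(3),qq.round(2),round(e,4))
Q=flipR(YAW,58)
for x in (-78,-140,-190):
    qq,e=ik(tcp((x,-18,165),Q,.155),Q,q0); print(x,qq.round(2),e.round(4))
```

```text
(138, 213) [558. 476.   9.]
(221, 206) [563. 345.   9.]
(120, 347) [366. 460.   9.]
(222, 278) [448. 334.   9.]
(360, 213) [560. 349.  14.]
(487, 195) [553. 473.  14.]
-6.6 79 [0.32  0.425 0.21 ] [ 0.96  0.39  2.   -0.86  0.66  0.18] 0.0
-6.6 140 [0.32  0.425 0.271] [ 0.96  0.3   1.93 -0.73  0.77  0.01] 0.0
0 79 [0.319 0.41  0.21 ] [ 0.93  0.36  2.05 -0.91  0.57  0.11] 0.0
0 140 [0.319 0.41  0.271] [ 0.93  0.27  1.98 -0.74  0.68 -0.1 ] 0.0
5 79 [0.319 0.399 0.21 ] [ 0.9   0.34  2.09 -0.94  0.5   0.04] 0.0
5 140 [0.319 0.399 0.271] [ 0.9   0.25  2.01 -0.74  0.61 -0.2 ] 0.0
10 79 [0.321 0.387 0.21 ] [ 0.87  0.32  2.12 -0.97  0.42 -0.03] 0.0
10 140 [0.321 0.387 0.271] [ 0.87  0.23  2.04 -0.72  0.54 -0.31] 0.0
20 79 [0.327 0.365 0.21 ] [ 0.79  0.29  2.18 -0.98  0.27 -0.23] 0.0
20 140 [0.327 0.365 0.271] [ 0.79  0.19  2.1  -0.61  0.41 -0.63] 0.0
-78 [ 0.39  0.13  2.09 -0.58  0.49 -0.61] 0.0
-140 [ 0.48  0.07  2.17 -0.64  0.52 -0.47] 0.0
-190 [ 0.58  0.01  2.22 -0.69  0.56 -0.35] 0.0
```

Run:
```python
from h import *
s=manip.get_state(); r=R(s['ee_rot'])
plan([(tcp((-135,-18.2,165),r,.155),r),(tcp((-193,-18.2,185),r,.155),r)],[3,3],1)
import pickle
W1=pickle.load(open('w1.pkl','rb')); print(onz(W1,213,128,.16))
```

```text
0,0,0,0.01,-1.04,1.58,1,
0,0,0,0.01,-1.04,1.58,1,
0,0,0,0.01,-1.04,1.58,1,
0,0,0,0,-1.6,1.28,1,
0,0,0,0,-1.6,1.28,1,
0,0,0,0,-1.6,1.28,1,
[0.59663188 0.31115142 0.16      ]
```

{"api": "arm_command", "payload": {"increments": [0, 0, 0, 0, -1, 1.6, 1, 0, 0, 0, 0, -1.05, 1.6, 1, 0, 0, 0, 0, -1.05, 1.6, 1, 0, 0, 0, 0, -1.6, 1.3, 1, 0, 0, 0, 0, -1.6, 1.3, 1, 0, 0, 0, 0, -1.6, 1.3, 1, 0, 0, 0, 0, 0, 0, 1]}}

```text
clock: 11.92
position: [0.3103, 0.2107, 0.3157]
ee_rot: [-0.36, 0.652, 0.584, -0.322]
contact_force: [-0.0, -0.3, -1.0]
width: 0.0178
```

Run:
```python
from h import *
s=manip.get_state(); print(tipF(.155),s['contact_force'],s['moment'],s['clock'],s['width'],s['qpos'])
a=vision.get_image('scene')[60:240,290:450]; cv2.imwrite('pics/s8.png',cv2.resize(a,None,fx=5,fy=5,interpolation=cv2.INTER_CUBIC)[:600,:,::-1])
a=vision.get_image('side')[100:245,235:375]; cv2.imwrite('pics/d8.png',cv2.resize(a,None,fx=4,fy=4,interpolation=cv2.INTER_CUBIC)[:,:,::-1])
```

```text
[-195.44724672  -18.34354655  184.54822428] [-0.00163554 -0.25097169 -1.03173987] [0.07519382 0.39978838 0.02926922] 11.925 0.01781053078147049 [ 0.58553466 -0.02453911  2.1997734  -0.63541454  0.61318294 -0.41207613]
```

View pics/s8.png

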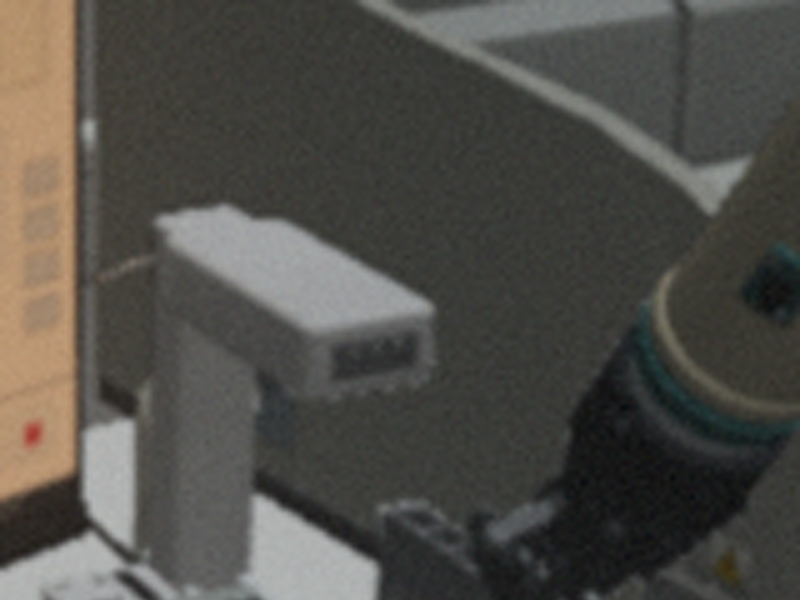

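View pics/d8.png

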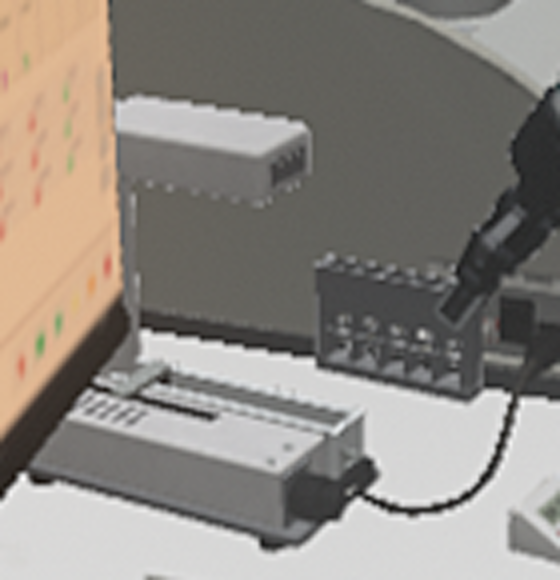

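Run:
```python
from h import *
from scipy.optimize import least_squares
D=vision.camera_params('side')
obs={(60,80):(315,166.25),(60,0):(314.6,190.5),(-60,0):(354.5,199.3)}
def pts(v):
    c,s=np.cos(v[2]),np.sin(v[2])
    return [FW((v[0]+c*a+s*b,-9,v[1]-s*a+c*b)) for a,b in obs]
f=lambda v:(proj(D,pts(v))-list(obs.values())).ravel()
s=least_squares(f,[-146,109,0]); print(s.x[:2],np.degrees(s.x[2]),s.fun.round(2))
print(f([-146,109,0]).round(1))
```

```text
[-147.48094789  111.60149439] 1.271411311609183 [-0.29 -1.33  0.84  1.03 -0.54  0.33]
[-0.2 -0.9  0.4  1.3 -1.1  1.5]
```

Run:
```python
from kin import *
s=manip.get_state(); Q=flipR(2.5,56.7)
g=lambda z:np.array([.392,.405,z])-.155*Q[:,1]
plan([(g(.17),Q),(g(.095),Q)],[7,4],1)
for z in (.17,.095,.078): print(ik(g(z),Q,s['qpos'])[0].round(2))
```

```text
-0.003,-0.019,-0.012,2.7,-0,0.43,1,
-0.003,-0.019,-0.012,2.7,0.03,0.38,1,
-0.003,-0.019,-0.012,2.71,0.06,0.33,1,
-0.003,-0.019,-0.012,2.71,0.09,0.28,1,
-0.003,-0.019,-0.012,2.72,0.12,0.23,1,
-0.003,-0.019,-0.012,2.72,0.15,0.18,1,
-0.003,-0.019,-0.012,2.72,0.19,0.13,1,
0,0,-0,0,1.57,1.03,1,
0,0,-0,0,1.57,1.03,1,
0,0,-0,0,1.57,1.03,1,
0,0,-0,0,1.57,1.03,1,
[ 0.94  0.21  1.98 -0.73  0.7  -0.16]
[ 0.94  0.32  2.08 -0.94  0.56  0.1 ]
[ 0.94  0.35  2.1  -1.    0.54  0.17]
```

{"api": "arm_command", "payload": {"increments": [-0.003, -0.019, -0.012, 2.7, 0, 0.4, 1, -0.003, -0.019, -0.012, 2.7, 0, 0.4, 1, -0.003, -0.019, -0.012, 2.7, 0.05, 0.35, 1, -0.003, -0.019, -0.012, 2.7, 0.1, 0.3, 1, -0.003, -0.019, -0.012, 2.7, 0.1, 0.2, 1, -0.003, -0.019, -0.012, 2.7, 0.15, 0.2, 1, -0.003, -0.019, -0.012, 2.7, 0.2, 0.1, 1, 0, 0, 0, 0, 0.8, 0.5, 1]}}

```text
clock: 13.02
position: [0.3082, 0.4023, 0.2899]
ee_rot: [-0.327, 0.608, 0.637, -0.342]
contact_force: [0.1, -1.0, -1.7]
width: 0.0184
```

{"api": "arm_command", "payload": {"increments": [0, 0, 0, 0, 1.6, 1, 1, 0, 0, 0, 0, 1.6, 1, 1, 0, 0, 0, 0, 1.6, 1, 1, 0, 0, 0, 0, 0, 0, 1]}}

```text
clock: 13.52
position: [0.3084, 0.3986, 0.2314]
ee_rot: [-0.327, 0.609, 0.634, -0.345]
contact_force: [0.4, 0.1, -1.7]
width: 0.0182
```

Run:
```python
from h import *
s=manip.get_state(); Q=flipR(2.5,56.7);r=R(s['ee_rot']); print(s['position']+.155*r[:,1],(r-Q).round(3).tolist(),s['contact_force'],s['clock'],s['width'],s['qpos'])
a=vision.get_image('scene')[150:330,230:440]; cv2.imwrite('pics/s9.png',cv2.resize(a,None,fx=3.3,fy=3.3,interpolation=cv2.INTER_CUBIC)[:,:,::-1])
a=vision.get_image('side')[170:330,230:400]; cv2.imwrite('pics/d9.png',cv2.resize(a,None,fx=3.7,fy=3.7,interpolation=cv2.INTER_CUBIC)[:,:,::-1])
g=lambda z:np.array([.392,.405,z])-.155*Q[:,1]
plan([(g(.083),Q)],[3],1)
```

```text
[0.39321776 0.40154833 0.10168342] [[0.0, -0.001, -0.001], [0.0, -0.005, -0.003], [-0.006, -0.001, 0.002]] [ 0.41588977  0.10991718 -1.68951948] 13.525 0.018186797859289984 [ 0.93758052  0.30802105  2.06840452 -0.90872166  0.57639012  0.05571764]
0,0,-0.001,0.06,0.54,0.43,1,
0,0,-0.001,0.06,0.54,0.43,1,
0,0,-0.001,0.06,0.54,0.43,1,
```

View pics/s9.png

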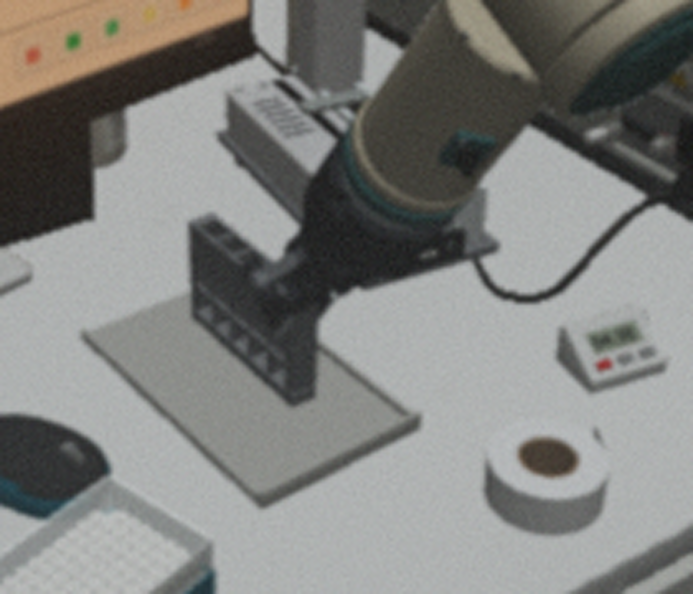

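View pics/d9.png

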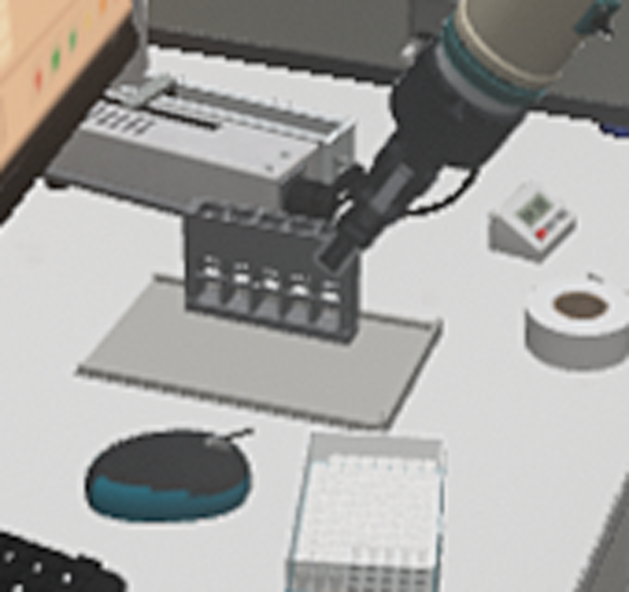

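The rack hangs over the tray, clear of the rims on both sides. I'm lowering it slowly.

{"api": "arm_command", "payload": {"increments": [0, 0, 0, 0.05, 0.55, 0.45, 1, 0, 0, 0, 0.05, 0.55, 0.45, 1, 0, 0, 0, 0.05, 0.55, 0.45, 1, 0, 0, 0, 0, 0.15, 0.1, 1]}}

```text
clock: 14.12
position: [0.306, 0.4013, 0.2096]
ee_rot: [-0.327, 0.609, 0.636, -0.344]
contact_force: [-0.2, -0.6, -1.5]
width: 0.0186
```

{"api": "arm_command", "payload": {"increments": [0, 0, 0, 0, 0.12, 0.08, 1, 0, 0, 0, 0, 0.12, 0.08, 1]}}

```text
clock: 14.38
position: [0.3064, 0.4016, 0.2079]
ee_rot: [-0.327, 0.609, 0.636, -0.343]
contact_force: [-2.6, -0.8, 8.5]
width: 0.0185
```

Run:
```python
from h import *
s=manip.get_state(); r=R(s['ee_rot']); print(s['position']+.155*r[:,1],s['contact_force'],s['moment'],s['clock'],s['width'])
a=vision.get_image('scene')[150:330,230:440]; cv2.imwrite('pics/s10.png',cv2.resize(a,None,fx=3.3,fy=3.3,interpolation=cv2.INTER_CUBIC)[:,:,::-1])
a=vision.get_image('side')[200:300,240:360]; cv2.imwrite('pics/d10.png',cv2.resize(a,None,fx=6,fy=6,interpolation=cv2.INTER_CUBIC)[:,:,::-1])
```

```text
[0.39178349 0.40523117 0.07861657] [-2.6462363  -0.80014458  8.51098144] [-0.19322553  0.30753431 -0.05461003] 14.375 0.018530978770251165
```

View pics/d10.png

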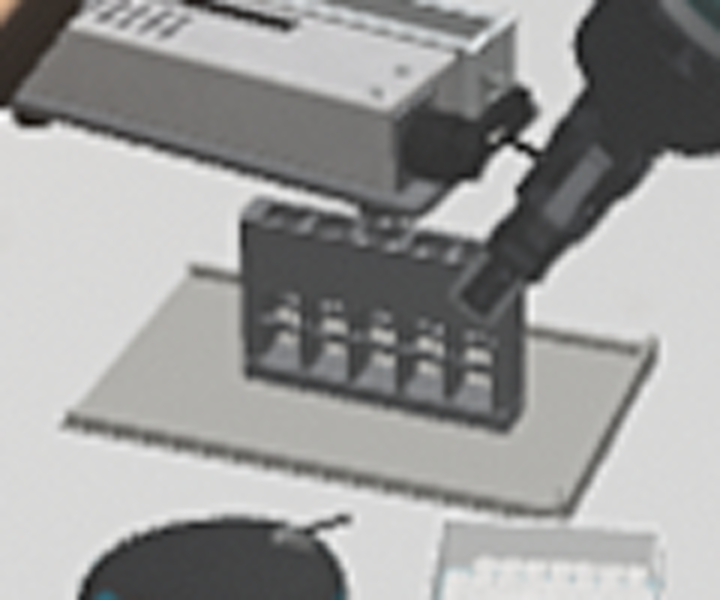

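Contact with the tray floor shows 8.5 N at the predicted height, so I'm releasing.

{"api": "arm_command", "payload": {"increments": [0, 0, 0, 0, 0, 0, 0.7, 0, 0, 0, 0, 0, 0, 0.6, 0, 0, 0, 0, 0, 0, 0.5, 0, 0, 0, 0, 0, 0, 0.4], "grip_force": 20}}

```text
clock: 14.98
position: [0.3063, 0.4014, 0.2074]
ee_rot: [-0.327, 0.609, 0.636, -0.343]
contact_force: [-0.3, -0.5, -0.5]
width: 0.0517
```

Run:
```python
from h import *
s=manip.get_state(); print(s['contact_force'],s['clock'],s['width'])
im=vision.get_image('wrist');cv2.imwrite('pics/w11.png',im[:,:,::-1])
```

```text
[-0.27126927 -0.50844783 -0.47232485] 14.975 0.051663467762903266
```

View pics/w11.png

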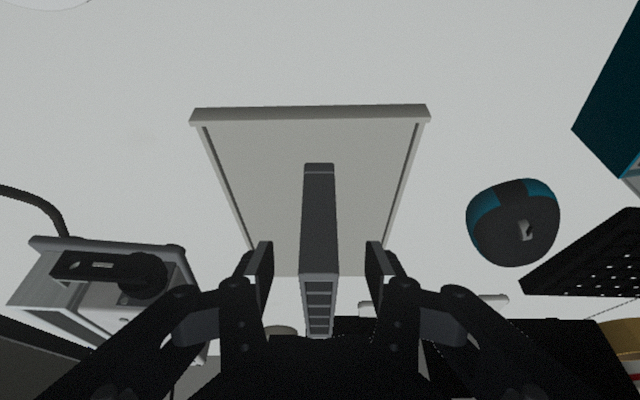

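The rack stands free in the middle of the tray at (320,230), with the pads clear on both sides. Retreating now.

{"api": "arm_command", "payload": {"increments": [0, 0, 0, 0, -2, 0, 0.4, 0, 0, 0, 0, -2.5, 0, 0.4, 0, 0, 0, 0, -2.5, 0, 0.4, 0, 0, 0, 0, -2.5, -1, 0.4, 0, 0, 0, 0, -1.5, -1, 0.4, 0, 0, 0, 0, 0, 0, 0.4]}}

```text
clock: 15.78
position: [0.2625, 0.4, 0.3117]
ee_rot: [-0.328, 0.608, 0.637, -0.342]
contact_force: [-0.6, 0.3, -0.5]
width: 0.0514
```

Run:
```python
from h import *
s=manip.get_state(); print(s['position'],s['contact_force'],s['clock'],s['qpos'])
im=vision.get_image('wrist');cv2.imwrite('pics/w12.png',im[:,:,::-1])
a=vision.get_image('scene')[80:330,230:450]; cv2.imwrite('pics/s12.png',cv2.resize(a,None,fx=2.4,fy=2.4,interpolation=cv2.INTER_CUBIC)[:,:,::-1])
a=vision.get_image('side')[170:330,230:430]; cv2.imwrite('pics/d12.png',cv2.resize(a,None,fx=3.7,fy=3.7,interpolation=cv2.INTER_CUBIC)[:,:,::-1])
```

```text
[0.2625451  0.40003269 0.31165843] [-0.59476812  0.32668189 -0.51576381] 15.775 [ 1.02804989  0.16773707  1.99985397 -0.72502758  0.7632324  -0.10377621]
```

View pics/s12.png

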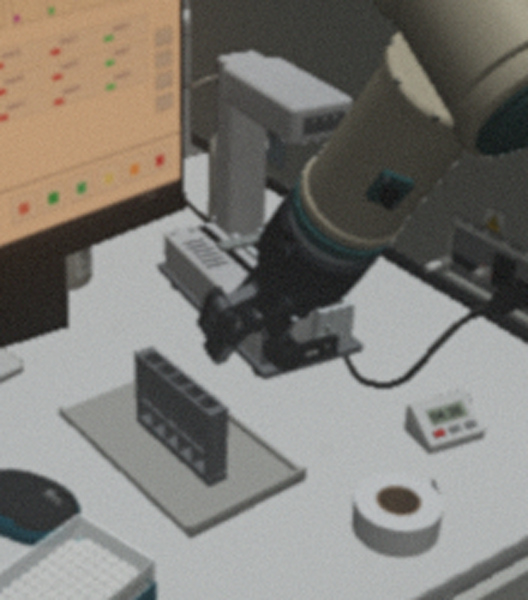

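View pics/d12.png

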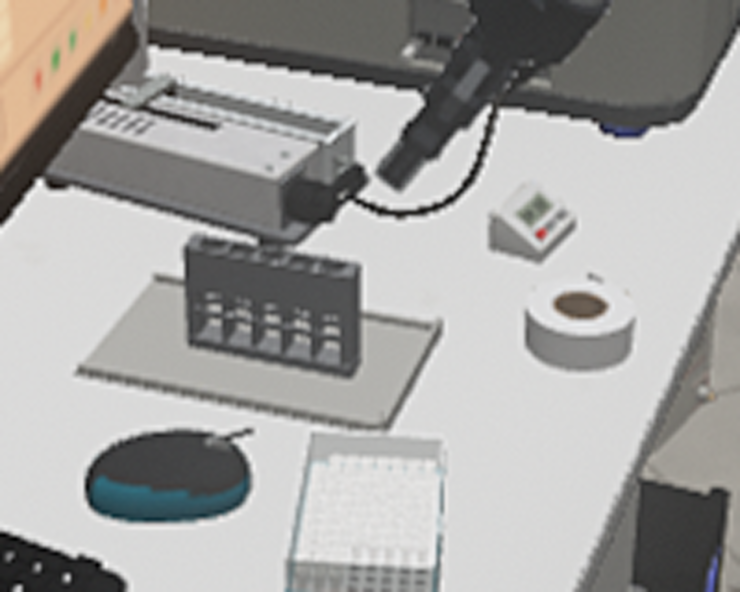

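View pics/w12.png

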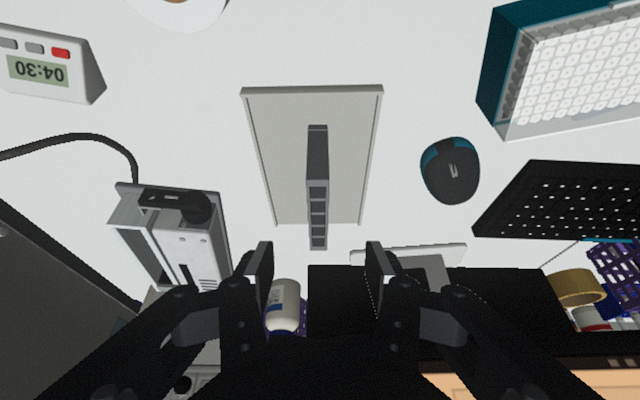

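Everything looks right. One more check on the handle angle, using the saved calibrated view.

Run:
```python
from h import *
import pickle
p=pickle.load(open('w5.pkl','rb')); a=cv2.imread('pics/w5.png')[70:160,280:440]; a=cv2.resize(a,None,fx=5,fy=5,interpolation=cv2.INTER_CUBIC)
for phi,c in [(90,(0,0,255)),(84,(0,255,0))]:
    f=np.radians(phi);u=np.array([-np.sin(f),np.cos(f)]);n=np.array([np.cos(f),np.sin(f)])
    for r_,o in [(56,10),(56,-10),(46,0),(20,10),(20,-10)]:
        y,z=np.array([54,44])+r_*u+o*n; q=(proj(p,[FW((-133,y,z))])[0]-[280,70])*5; cv2.circle(a,tuple(int(round(v)) for v in q),4,c,-1)
cv2.imwrite('pics/w5h.png',a)
```

```text
(no output)
```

View pics/w5h.png

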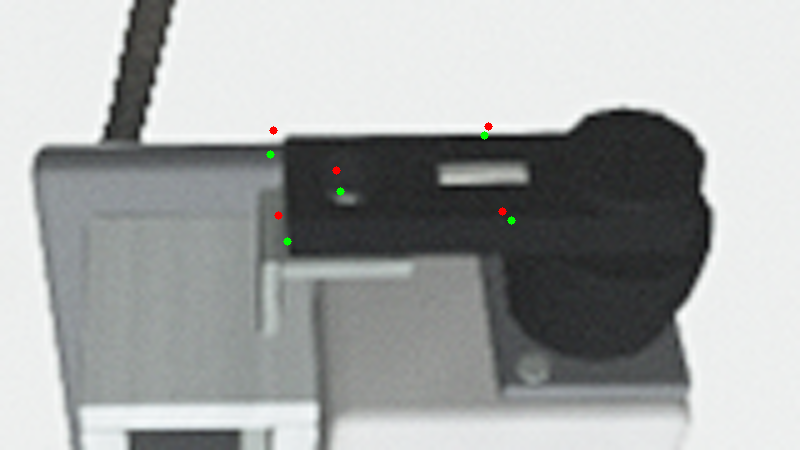

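```bash
python3 -c "
from rig import ticket; print(ticket.sign_off())"
```

```text
the job is handed in; nothing more can be done
None
```

I finished the job in the order asked and handed it in at about 16 s of the 42 s allowed; the sign-off reports no verdict.

**What I did**
- **Isolator:** I pushed the handle over to its firm stop with the closed fingertips, reading up to 34 N at the stop. It had started about 13° off upright.
- **Rack:** I gripped the top edge with the gripper tilted 58° below level, in front of the reading head. I drew the rack straight up 67 mm, backed it out from under the head and lowered it near the middle of the tray. It touched the floor at the predicted height with 8.5 N.

**Last checks**
- **Handle:** the blade's edge in the wrist view matches 90° to within about a degree. I checked this before lifting the rack, and the handle still looked level in the last pictures. I did not measure the hole alignment directly.
- **Rack:** it stands upright on the tray floor, clear of the rims, and the gripper is clear of everything with about 0 N on it.
- **Surroundings:** the reading head, labels, timer and mouse look undisturbed. I judged this by eye, without measuring.

**What disagreed**
- My feeder pose fit was only good to about 3 mm, with image errors up to 2.8 pixels.
- Joints 6 and 4 ran up to their range limits during early moves. Joint 6 read 2.7047 against the listed 2.70, which I took to be rounding of 155°. I then switched to a half-turned, steeper grasp.
- The rack hung about 1.3° nose-down in the grip, so I corrected that before setting it down.

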